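Press the pot's follower plate home

ROBOT

A 7-joint arm with a two-finger parallel gripper is mounted at the origin on a cart in front of the work surface, level with it; the furniture and walls round the work are solid. World frame = base frame: x ahead of the robot, y to its left, z up, the work surface at z = 0. Lengths are in m, angles in rad, forces in N, time in s.
With the tool pointing down it reaches from about 0.4 to 0.85 m from the base axis. Payload 4.5 kg.
Tool frame: the origin (TCP) lies on the centre line of the jaws, within the pads' length; the fingertips stand 11 mm ahead of it and the grasp point (between the pads) lies 8 mm behind it; z points along the fingers, x is the direction in which the jaws open and shut, and the axes are right-handed (so a half turn about z gives the same grasp; the last joint's range is limited). The gripper opens to 88 mm and grips with 3 to 60 N. Pads are 18 mm wide; open, the fingers measure 123 mm over their backs; the gripper's body (75 mm by 187 mm) begins 45 mm behind the grasp point.
Start: joints at [-1.203, 0.689, -0.195, 1.565, 0.157, 0.902, -0.215], TCP at [0.205, 0.591, 0.25] pointing down, gripper open.
Joint ranges: [-3.01, 3.01], [-0.46, 2.08], [-1.47, 1.51], [0.13, 2.56], [-1, 4.14], [0.04, 2.09], [-2.66, 2.66]. Speed limits (rad/s): [2.57, 2.57, 3.14, 3.14, 3.14, 3.14, 3.14].

INTERFACE

Orientations are given as a unit quaternion [x, y, z, w].
In Python, from plant import r, vision, order, nets gives the robot as it stands.
- The arm moves only by the tool send_rows, never from a script. Its argument "series" is a list of rows, each an object with "delta_pos": the shift along the tool's x, y, z in cm, a list of three; "turn": the turn about the tool's z in degrees; "jaw": the closure, from 0 (fully open) to 1 (shut). In form: [{"delta_pos": [x, y, z], "turn": turn, "jaw": jaw}, ...]. A call has 1 to 8 rows; each row is the pose to reach, as a shift and turn from the pose commanded when the call began, along the tool's axes at that moment; what a row does not reach only later rows make up. A row lasts 1/12 s, in which the tool goes at most 41.7 mm and 7.16 degrees, less where a joint would pass 70% of its speed; a pose out of reach is approached as far as the arm can. A call with a gripper value outside its range is refused whole. The fingers move at their own pace and stop on an object; "force" is the grip in N (left out, the last holds). Time passes only in rows, so rows that repeat a pose let the fingers close. It gives the time, the measured TCP pose, the force and the opening at its end, in the units of the state.
- r.get_state(): the state, without advancing time (a new reading comes with each control period).
- vision.snapshot(name): name is "scene" or "top"; returns the picture (400x640x3 uint8, blue, green, red); there is no depth.
- vision.camera_params(name): a dict with "intrinsics" (3x3 intrinsics, pixels), "extrinsics" (4x4, takes a point from world to camera coordinates). Camera axes: x right, y down, z forward; pixel columns grow to the right and rows downward; lengths in m; the calibration is good to about 2 mm. A picture is of the moment at which its call begins. camera_params takes no time and is no camera call.
- order.finish_job(): hands the job in, once; it reports no verdict.
Trained networks look in the newest picture that a camera, given by its name, has taken for a name from the list of things; names that differ only in an ending like _2 or _b are one class to them, and where a whole thing is asked for, a point or a joint stands for the part that bears it (a point fixed in the world has none). Each returns a list of dicts, best first, with "score" (0 to 1); they miss things now and then, are a little off and sometimes report something else, mostly with a low value. They report only what shows in the picture. A call takes as long as a camera call. They do not tell look-alikes from the thing itself.
- nets.boxes_of(camera, label): "location" ([row, column] as shares, 0 to 1, of the picture: columns of its width, rows of its height, amid what is visible of it).
- nets.trace(camera, label): "region" (400x640 bool, what is visible of it) and "location" ([row, column] as shares, 0 to 1, of the picture: columns of its width, rows of its height, amid what is visible of it).
The state is a dict: "clock": time; "q": joint angles; "qd": joint speeds; "joint_torque": joint torques, N m; "tool_pos": TCP position; "eef_rot": TCP orientation; "contact_force": force on the tool from outside, world axes, zero at the start; "moment": the same for the moment, N m; "opening": opening from 0.0 (shut) to 1.0 (fully open).
Only numpy, scipy, OpenCV 4.12 (cv2) and the standard library are available. Lean on these libraries where they do the work, as an engineer would, in place of code of your own. Each camera call takes 0.05 s, during which the arm holds its last target.

TASK

The follower plate in the metal pot sits high and crooked: take the flat-footed tamper out of its dish and press the plate squarely down with it until the plate bottoms out level, firmly (about 15 N, held at the bottom for about a second) but never harder than 30 N. Then stand the tamper back upright in its dish and let go; push neither on the plate with anything else nor hard against the pot, and leave the other things where they are.

Things in the scene. Friction and masses are not known exactly. Their poses are not given: they have to be found in the camera images.
- tamper_grip (a point): Middle of the tamper's black handle block: flat sides, 26 mm (along x) by 34 mm (along y) by 55 mm tall. This point is 87.5 mm above the foot's underside and 27.5 mm below the top. The tamper (0.2 to 0.35 kg, 115 mm tall) stands upright in its dish; z points from foot to handle.
- tamper_foot (a point): Centre of the flat underside of the tamper's round steel foot, 47 mm across with straight sides 12 mm high, below a 15 mm stem; on the tamper's axis, same axes as the handle point.
- pot_rim (a point): Centre of the open mouth of the pot, at the height of its rim, 70 mm above the bench. The pot is a bare metal cylinder 66 mm across with two dark bands, on a screwed-down round flange of 96 mm; it cannot move. Its straight round bore is 51 mm across, 2 mm clear of the tamper's foot all round. z up.
- follower (a joint): How far the follower plate has been pushed down, m: 0 fully up, 0.014 bottomed out on a firm stop (starts at 0 to 0.003). It is a white disc, 48 mm across, with a black seal ring, inside the bore. How deep it sits differs: fully up, its middle lies 18 to 26 mm below the rim. It yields at about 4 N, 6 N near the bottom (spring and seal friction), and stays where it is left; press at a few mm/s.
- tip_a (a joint): Tip of the follower plate about one horizontal axis, rad: 0 is level, at most 0.14 either way. It starts crooked and the friction of the pivot holds it; a flat foot pressed squarely on it levels it with a few newtons, and a tilted foot leaves it tilted.
- tip_b (a joint): Tip of the follower plate about the other horizontal axis, rad, at right angles to the first; 0 is level.
- dish: The tamper's parking dish, a round black dish fixed to the bench, 68 mm outside and 57 mm inside, 14 mm high; its origin is the centre of its underside on the bench, its inner floor is 4 mm above that. The tamper stands in it at the start.
- cast_a: Bystander: tan stone dental cast, 58 x 65 x 33 mm, origin under its centre; stays where it is.
- cast_b: Bystander: pale grey stone dental cast, 58 x 65 x 33 mm, origin under its centre; stays where it is.
- low_jar: Bystander: low screw jar with a black lid, 47 mm across, 44 mm tall, origin under its centre; stays where it is.
- tall_jar: Bystander: screw jar with a blue lid, 51 mm across, 60 mm tall, origin under its centre; stays where it is.
- wax: Bystander: flat pink carton, 68 x 150 x 32 mm, origin under its centre; stays where it is.
There are look-alikes about, which are no part of the job. Leave any blue or green look-alike of the dish alone.

How it is judged:
By the outcome, as a careful person would: the job done as asked, in the order asked, and still so for the second after the job is handed in, with the robot touching nothing.
It also fails if it takes over 70 s, if anything falls off the work surface, if the arm or the gripper's body presses on something with over 40 N, if the wrist force passes 120 N, or if a joint passes its speed limit or range.

## Working session

There is one attempt and no reset: what is moved stays moved. The work goes in short steps, Python scripts to look and compute and a tool call to move; the robot and the scene stay as the last step left them, time stands still between calls to the robot, and variables do not carry over. Pictures are saved under pics/ and viewed, and the job is handed in when it is done.

Besides the shell and the picture viewer there is one more tool, called as name([rows], argument=value, ...), one row to a line, values as JSON. send_rows: Moves the arm, as the interface text tells. Its arguments: {"type":"object","properties":{"series":{"type":"array"},"force":{"type":"number"}},"required":["series"]}

```bash
mkdir -p pics; cat > a.py <<'E'
from plant import r, vision, order, nets
import cv2, numpy as np
E
python3 - <<'E'
from a import *
s=r.get_state(); print(s)
for c in ("scene","top"):
    im=vision.snapshot(c); cv2.imwrite(f"pics/{c}0.png",im)
    p=vision.camera_params(c); print(c,np.round(p["intrinsics"],1).tolist(),np.round(p["extrinsics"],4).tolist())
    for l in ("tamper_grip","tamper_foot","pot_rim","follower","dish"):
        try: print(l,[(round(d["score"],2),np.round(np.array(d["location"])*[400,640],1).tolist()) for d in nets.boxes_of(c,l)][:4])
        except Exception as e: print(l,e)
E
```

```text
{'clock': 0.0, 'q': array([-1.20319045,  0.68994458, -0.1945137 ,  1.56631897,  0.15729632,
        0.90249944, -0.21507863]), 'qd': array([ 0.00037383, -0.00017024, -0.00012617,  0.00059466, -0.00044724,
       -0.00072792,  0.00179315]), 'joint_torque': array([ 3.35157301e-04, -5.27550423e+01, -1.26668192e+00, -1.53419173e+01,
       -5.26039756e-02,  6.67567248e-03,  1.77575885e-04]), 'tool_pos': array([0.20462455, 0.58992114, 0.24894128]), 'eef_rot': array([ 8.14722495e-01,  5.79850381e-01, -6.85309929e-04,  5.67398676e-04]), 'contact_force': array([ 0.49647209, -0.49352838,  0.25535151]), 'moment': array([0.02127847, 0.04160082, 0.0389899 ]), 'opening': 1.0020970605852302}
scene [[406.7, 0.0, 325.8], [0.0, 406.7, 201.2], [0.0, 0.0, 1.0]] [[-0.8578, -0.5139, 0.0106, 0.3383], [-0.4075, 0.6673, -0.6234, 0.3584], [0.3132, -0.5391, -0.7819, 0.9936], [0.0, 0.0, 0.0, 1.0]]
tamper_grip [(0.83, [214.1, 291.5])]
tamper_foot [(0.89, [213.4, 295.5])]
pot_rim [(0.52, [177.2, 330.8])]
follower []
dish [(0.86, [213.8, 256.3]), (0.58, [229.7, 303.0])]
top [[361.7, 0.0, 317.7], [0.0, 361.7, 199.9], [0.0, 0.0, 1.0]] [[0.0209, -0.9996, 0.0189, -0.1682], [-0.9858, -0.0237, -0.1665, 0.5048], [0.1669, -0.0152, -0.9859, 0.9473], [0.0, 0.0, 0.0, 1.0]]
tamper_grip [(0.71, [187.0, 291.6])]
tamper_foot [(0.72, [184.1, 291.6]), (0.56, [197.2, 360.5])]
pot_rim [(0.82, [207.3, 355.2])]
follower [(0.49, [197.6, 362.9])]
dish [(0.91, [263.7, 299.9]), (0.86, [142.5, 282.0]), (0.74, [193.9, 297.6]), (0.59, [227.5, 302.8])]
```

View pics/scene0.png

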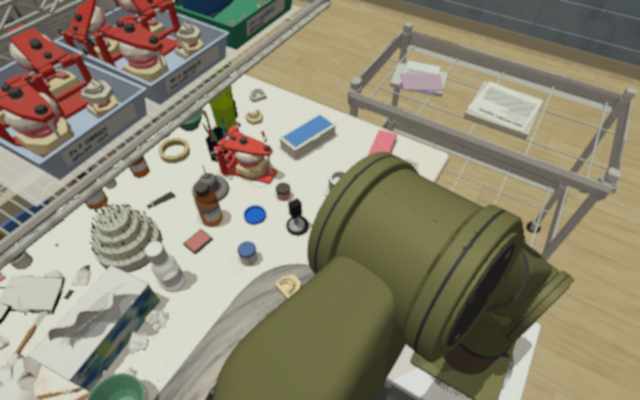

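View pics/top0.png

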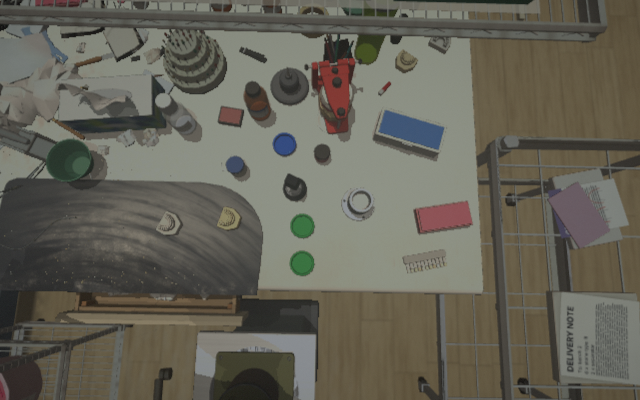

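```bash
cat >> a.py <<'E'
def ray(c,uv):
    p=vision.camera_params(c);K=p["intrinsics"];E=np.array(p["extrinsics"]);R=E[:3,:3];t=E[:3,3]
    d=R.T@np.linalg.solve(K,[uv[0],uv[1],1.]); return -R.T@t,d
def atz(c,uv,z):
    o,d=ray(c,uv); return o+d*(z-o[2])/d[2]
def proj(c,P):
    p=vision.camera_params(c);E=np.array(p["extrinsics"]);q=np.array(P)@E[:3,:3].T+E[:3,3]
    q=q@np.array(p["intrinsics"]).T; return q[...,:2]/q[...,2:]
E
python3 - <<'E'
from a import *
im=cv2.imread("pics/top0.png")
cv2.imwrite("pics/topz.png",cv2.resize(im[150:240,260:400],None,fx=5.7,fy=5.7,interpolation=cv2.INTER_CUBIC))
im=cv2.imread("pics/scene0.png")
cv2.imwrite("pics/scz.png",cv2.resize(im[170:250,220:360],None,fx=5.7,fy=5.7,interpolation=cv2.INTER_CUBIC))
E
```

```text
(no output)
```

View pics/topz.png

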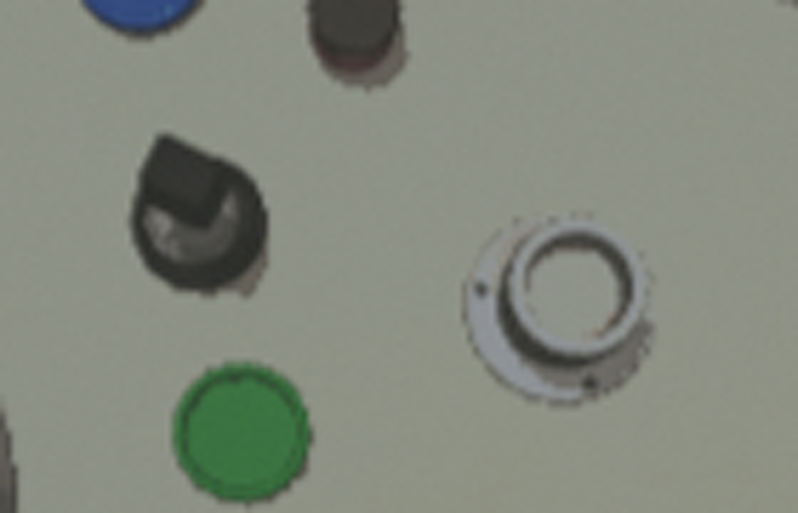

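View pics/scz.png

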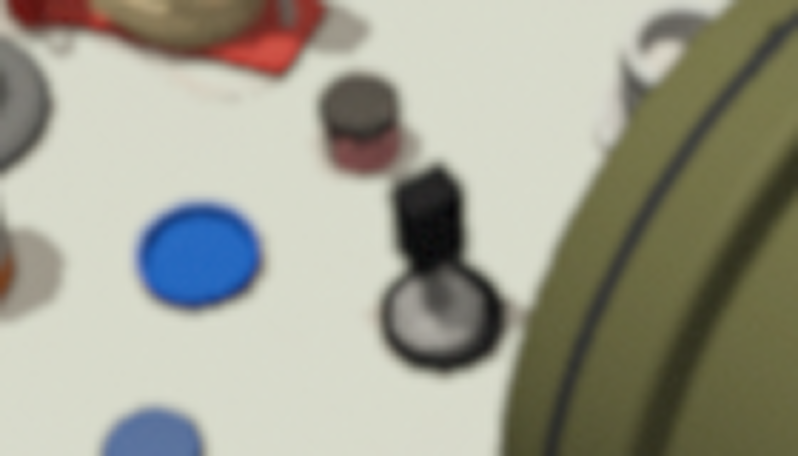

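```bash

python3 - <<'E'
from a import *
def uv(z,o): return (z[0]/5.7+o[0]-.4,z[1]/5.7+o[1]-.4)
print("dish",atz("top",uv((200,225),(260,150)),.014), "pot",atz("top",uv((577,287),(260,150)),.07),"flange",atz("top",uv((558,310),(260,150)),.005))
print("dish scene",atz("scene",uv((443,316),(220,170)),.014))
im=cv2.imread("pics/top0.png")[168:206,278:312].astype(float)
g=np.clip((im/120)**.6*255,0,255).astype(np.uint8)
a=cv2.resize(g,None,fx=15,fy=15,interpolation=cv2.INTER_NEAREST)
im=cv2.imread("pics/scene0.png")[195:240,282:312].astype(float)
g=np.clip((im/120)**.6*255,0,255).astype(np.uint8)
b=cv2.resize(g,None,fx=13,fy=13,interpolation=cv2.INTER_NEAREST)
o=np.zeros((600,800,3),np.uint8); o[:a.shape[0],:510]=a[:,:510]; 
cv2.imwrite("pics/tz.png",a);cv2.imwrite("pics/sz.png",b)
E
```

```text
dish [ 0.54305721 -0.09130053  0.014     ] pot [ 0.50665981 -0.27163493  0.07      ] flange [ 0.50594807 -0.27099858  0.005     ]
dish scene [ 0.5441776  -0.08633588  0.014     ]
```

View pics/tz.png

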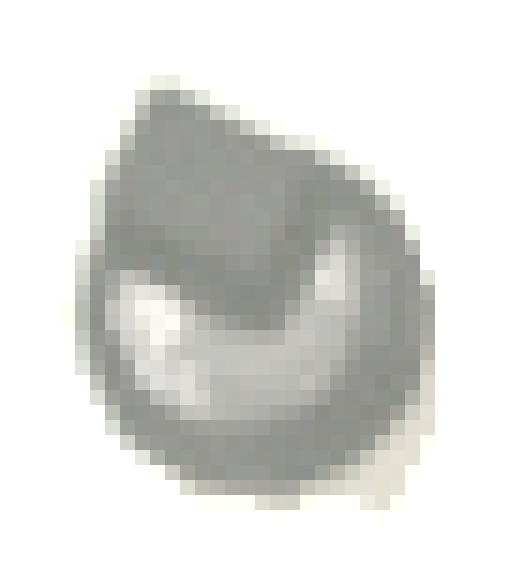

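View pics/sz.png

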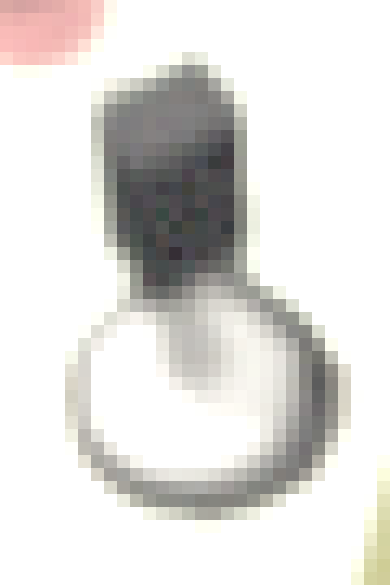

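```bash
cat >> a.py <<'E'
from scipy.spatial.transform import Rotation as Ro
def mv(P,yaw=None,prn=True):
    s=r.get_state(); R=Ro.from_quat(s["eef_rot"]).as_matrix()
    d=R.T@(np.array(P)-s["tool_pos"])*100
    y=np.degrees(np.arctan2(R[1,0],R[0,0])); t=None if yaw is None else (-(yaw-y)+180)%360-180
    if t is not None and abs(t)>90: t-=180*np.sign(t)
    print("delta cm",np.round(d,2),"turn",t,"yaw",round(y,2),"tiltz",np.round(R[:,2],4),"norm",np.linalg.norm(d))
E
python3 - <<'E'
from a import *
mv([.45,.2,.25],70); mv([.5,.0,.25],70)
E
```

```text
delta cm [-2.886e+01  3.597e+01 -3.000e-02] turn 0.8755675527416997 yaw 70.88 tiltz [ 0.e+00  1.e-04 -1.e+00] norm 46.11491893299022
delta cm [-4.612e+01  4.724e+01 -3.000e-02] turn 0.8755675527416997 yaw 70.88 tiltz [ 0.e+00  1.e-04 -1.e+00] norm 66.02236500070458
```

send_rows([
  {"delta_pos":[-2,2.5,0],"turn":0,"jaw":0},
  {"delta_pos":[-4.4,5.5,0],"turn":0,"jaw":0},
  {"delta_pos":[-6.8,8.5,0],"turn":0,"jaw":0},
  {"delta_pos":[-9.2,11.5,0],"turn":0,"jaw":0},
  {"delta_pos":[-11.6,14.5,0],"turn":0,"jaw":0},
  {"delta_pos":[-14,17.5,0],"turn":0,"jaw":0},
  {"delta_pos":[-16.4,20.5,0],"turn":0,"jaw":0},
  {"delta_pos":[-18.8,23.5,0],"turn":0,"jaw":0},
])

```text
clock: 1.27
tool_pos: [0.366, 0.3344, 0.25]
eef_rot: [0.815, 0.58, 0.0, -0.0]
contact_force: [0.5, 0.3, -0.8]
opening: 1.0
```

send_rows([
  {"delta_pos":[-2.4,3,0],"turn":0,"jaw":0},
  {"delta_pos":[-4.8,6,0],"turn":0,"jaw":0},
  {"delta_pos":[-7.2,9,0],"turn":0,"jaw":0},
  {"delta_pos":[-9,11.4,0],"turn":0,"jaw":0},
  {"delta_pos":[-10,12.5,0],"turn":0,"jaw":0},
  {"delta_pos":[-10,12.5,0],"turn":0,"jaw":0},
])

```text
clock: 1.77
tool_pos: [0.4527, 0.1961, 0.2497]
eef_rot: [0.817, 0.577, -0.0, 0.001]
contact_force: [-0.1, 0.1, -0.4]
opening: 1.0
```

```bash
python3 - <<'E'
from a import *
s=r.get_state(); print(s["clock"],s["tool_pos"],s["q"],s["contact_force"])
for c in ("scene","top"):
    im=vision.snapshot(c); cv2.imwrite(f"pics/{c}1.png",im)
E
```

```text
1.7667 [0.45272054 0.19608491 0.24969946] [-0.3410341   0.52470063 -0.25056878  1.95231235  0.20076742  0.68842236
  0.51425321] [-0.14368211  0.13580054 -0.38853416]
```

View pics/scene1.png

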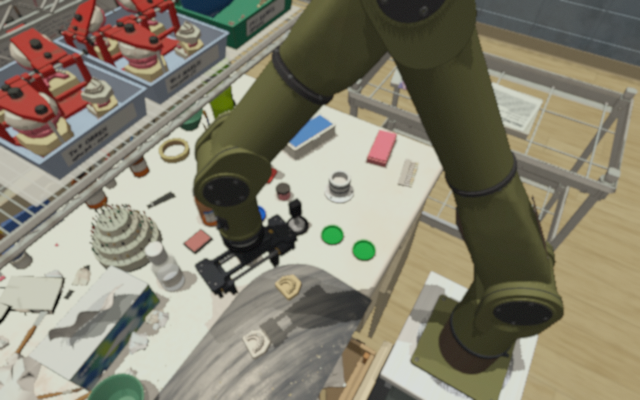

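View pics/top1.png

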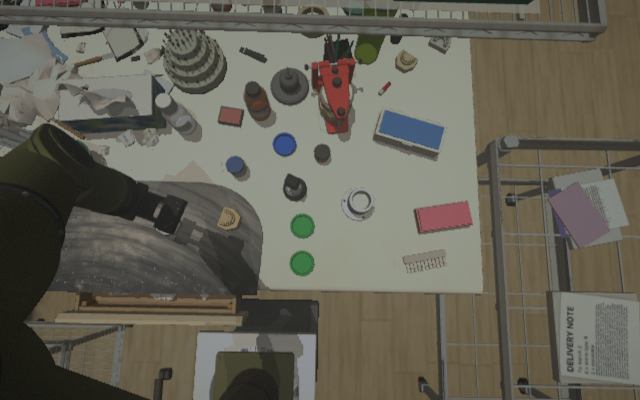

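```bash
cat >> a.py <<'E'
def circ(c,x,y,z,rad):
    a=np.linspace(0,2*np.pi,80); return proj(c,np.c_[x+rad*np.cos(a),y+rad*np.sin(a),np.full(80,z)])
def box(c,x,y,yaw,z,a=.026,b=.034):
    t=np.radians(yaw);C,S=np.cos(t),np.sin(t)
    q=np.array([[a,b],[-a,b],[-a,-b],[a,-b],[a,b]])/2
    return proj(c,np.c_[x+C*q[:,0]-S*q[:,1],y+S*q[:,0]+C*q[:,1],np.full(5,z)])
def zoom(fn,u0,v0,w,h,f,curves,out,bright=1.0):
    im=cv2.imread(fn)[v0:v0+h,u0:u0+w].astype(float)
    im=np.clip((im/255)**bright*255,0,255).astype(np.uint8)
    im=cv2.resize(im,None,fx=f,fy=f,interpolation=cv2.INTER_CUBIC)
    for p,col in curves:
        q=((np.array(p)-[u0,v0]+.5)*f*16).astype(np.int32)
        cv2.polylines(im,[q.reshape(-1,1,2)],False,col,1,cv2.LINE_AA,4)
    cv2.imwrite(out,im); return im
E
cat > ov.py <<'E'
from a import *
import sys
px,py,dx,dy,tx,ty,yaw=map(float,sys.argv[1:8]); tag=sys.argv[8]
ims=[]
R,G,B,Y=(0,0,255),(0,255,0),(255,0,0),(0,255,255)
for c,wp,wt in (("top",(335,180),(275,165)),("scene",(318,160),(280,190))):
    cv=[(circ(c,px,py,.07,.033),R),(circ(c,px,py,.07,.0255),G),(circ(c,px,py,.004,.048),B)]
    a=zoom(f"pics/{c}1.png",*wp,46,48,6,cv,"pics/t.png")
    cv=[(circ(c,dx,dy,.014,.034),R),(circ(c,dx,dy,.014,.0285),G),(box(c,tx,ty,yaw,.119),Y),(box(c,tx,ty,yaw,.064),B)]
    b=zoom(f"pics/{c}1.png",*wt,46,48,6,cv,"pics/t.png",.6)
    ims.append(np.hstack([a,b]))
cv2.imwrite(f"pics/ov{tag}.png",np.vstack(ims))
E
python3 ov.py .507 -.2715 .543 -.0905 .543 -.0905 -20 a
```

```text
(no output)
```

View pics/ova.png

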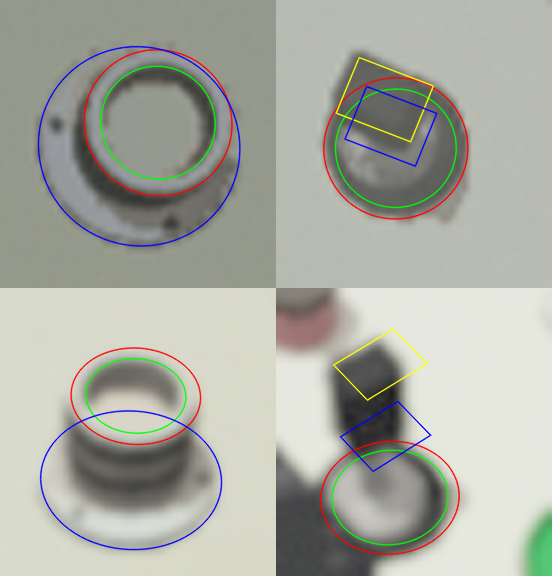

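```bash
python3 ov.py .507 -.2695 .5435 -.0895 .545 -.087 72 b
```

```text
(no output)
```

View pics/ovb.png

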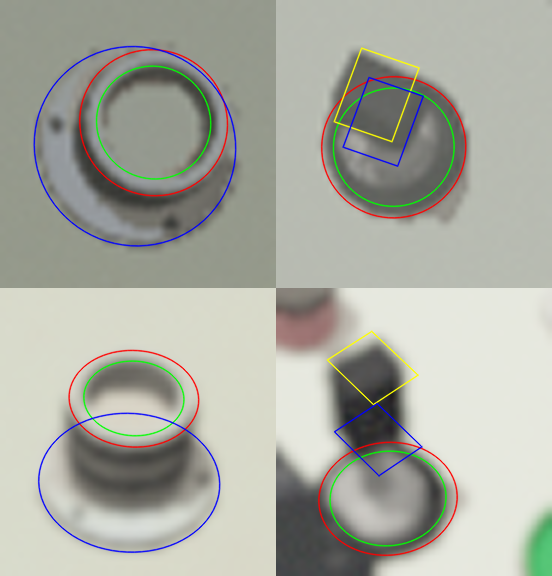

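```bash
cat > fit.py <<'E'
from a import *
from scipy.optimize import minimize
S=4
def rend(c,win,dx,dy,tx,ty,yaw,base):
    u0,v0,w,h=win
    lab=np.zeros((h*S,w*S),np.uint8)
    def P(q): return ((np.array(q)-[u0,v0]+.5)*S*16-8).astype(np.int32)
    def hull(qs,v):
        p=cv2.convexHull(np.vstack(qs).astype(np.float32))[:,0]
        cv2.fillPoly(lab,[P(p).reshape(-1,1,2)],v,cv2.LINE_8,4)
    C=lambda x,y,z,r:circ(c,x,y,z,r)
    hull([C(dx,dy,0,.034),C(dx,dy,.014,.034)],1)
    hull([C(dx,dy,.014,.0285)],2)   # interior
    hull([C(tx,ty,.004,.0235),C(tx,ty,.016,.0235)],3)
    hull([C(tx,ty,.016,.0075),C(tx,ty,.064,.0075)],4)
    hull([box(c,tx,ty,yaw,.064),box(c,tx,ty,yaw,.119)],5)
    hull([box(c,tx,ty,yaw,.119)],6)
    return lab
cams={"top":((276,166,38,42),"pics/top1.png"),"scene":((280,193,32,46),"pics/scene1.png")}
def data(c):
    (u,v,w,h),fn=cams[c]; return cv2.imread(fn)[v:v+h,u:u+w].astype(float).mean(2)
D={c:data(c) for c in cams}
def cost1(c,p,ret=False):
    lab=rend(c,cams[c][0],*p,0)
    ch=[]
    for k in range(7):
        m=(lab==k).astype(np.float32); m=cv2.GaussianBlur(m,(0,0),S*.6)
        ch.append(cv2.resize(m,D[c].shape[::-1],interpolation=cv2.INTER_AREA).ravel())
    A=np.array(ch).T; b=D[c].ravel()
    from scipy.optimize import nnls
    w=np.linalg.lstsq(A.T@A+np.eye(7)*.05,A.T@b,rcond=None)[0]
    e=b-A@w
    e=np.clip(e,-40,40)
    if ret: return (A@w).reshape(D[c].shape),w
    return (e**2).mean()
def run(cs):
    best=[]
    for yaw in range(-80,100,20):
        f=lambda p:sum(cost1(c,[p[0]/1000,p[1]/1000,p[2]/1000,p[3]/1000,p[4]*5]) for c in cs)
        x0=np.array([543.5,-89.5,544,-88,yaw/5])
        sx=np.vstack([x0]+[x0+d for d in np.diag([4,4,4,4,3])])
        o=minimize(f,x0,method="Nelder-Mead",options=dict(initial_simplex=sx,maxfev=350,xatol=.05,fatol=.05))
        best.append((round(o.fun,1),np.round(o.x*[1,1,1,1,5],1).tolist()))
    best.sort(); return best
if __name__=="__main__":
    for cs in (["top"],["scene"],["top","scene"]):
        print(cs); [print(b) for b in run(cs)[:4]]
E
time python3 fit.py
```

```text
['top']Traceback (most recent call last):
  File "fit.py", line 47, in <module>
    print(cs); [print(b) for b in run(cs)[:4]]
                                  ~~~^^^^
  File "fit.py", line 42, in run
    o=minimize(f,x0,method="Nelder-Mead",options=dict(initial_simplex=sx,maxfev=350,xatol=.05,fatol=.05))
    res = _minimize_neldermead(fun, x0, args, callback, bounds=bounds,
                               **options)
    fxr = func(xr)
    fx = function(np.copy(x), *(wrapper_args + args))
  File "fit.py", line 39, in <lambda>
    f=lambda p:sum(cost1(c,[p[0]/1000,p[1]/1000,p[2]/1000,p[3]/1000,p[4]*5]) for c in cs)
               ~~~^^^^^^^^^^^^^^^^^^^^^^^^^^^^^^^^^^^^^^^^^^^^^^^^^^^^^^^^^^^^^^^^^^^^^^^
  File "fit.py", line 39, in <genexpr>
    f=lambda p:sum(cost1(c,[p[0]/1000,p[1]/1000,p[2]/1000,p[3]/1000,p[4]*5]) for c in cs)
                   ~~~~~^^^^^^^^^^^^^^^^^^^^^^^^^^^^^^^^^^^^^^^^^^^^^^^^^^^^
  File "fit.py", line 24, in cost1
    lab=rend(c,cams[c][0],*p,0)
  File "fit.py", line 14, in rend
    hull([C(tx,ty,.004,.0235),C(tx,ty,.016,.0235)],3)
          ~^^^^^^^^^^^^^^^^^^
  File "fit.py", line 11, in <lambda>
    C=lambda x,y,z,r:circ(c,x,y,z,r)
                     ~~~~^^^^^^^^^^^
  File "a.py", line 19, in circ
    a=np.linspace(0,2*np.pi,80); return proj(c,np.c_[x+rad*np.cos(a),y+rad*np.sin(a),np.full(80,z)])
                                        ~~~~^^^^^^^^^^^^^^^^^^^^^^^^^^^^^^^^^^^^^^^^^^^^^^^^^^^^^^^^
  File "a.py", line 9, in proj
    p=vision.camera_params(c);E=np.array(p["extrinsics"]);q=np.array(P)@E[:3,:3].T+E[:3,3]
ValueError: time passes only in moves, steps and waits

real	0m7.815s
user	0m5.238s
sys	0m0.326s
```

```bash
python3 - <<'E'
s=open('a.py').read()
s=s.replace("vision.camera_params(c)","CP(c)").replace("import cv2, numpy as np\n","import cv2, numpy as np\n_c={}\ndef CP(c):\n    if c not in _c: _c[c]=vision.camera_params(c)\n    return _c[c]\n",1)
open('a.py','w').write(s)
E
time python3 fit.py; python3 -c "
from a import *
print(r.get_state()['clock'])"
```

```text
['top']
(np.float64(47.6), [544.5, -91.2, 546.2, -87.7, -24.1])
(np.float64(48.1), [544.7, -91.2, 546.3, -87.6, -23.0])
(np.float64(49.4), [544.8, -91.2, 546.4, -87.8, -22.5])
(np.float64(56.1), [545.4, -90.5, 547.4, -87.0, -23.6])
['scene']
(np.float64(803.0), [560.3, -63.9, 552.3, -91.8, -53.3])
(np.float64(807.3), [561.6, -60.5, 552.8, -92.8, -233.5])
(np.float64(876.1), [560.4, -64.2, 555.3, -96.5, 24.6])
(np.float64(1013.8), [550.6, -83.5, 553.1, -92.1, 48.0])
['top', 'scene']
(np.float64(1243.5), [544.7, -90.5, 548.8, -86.8, 47.5])
(np.float64(1246.2), [545.2, -90.1, 548.5, -87.0, -52.5])
(np.float64(1248.4), [544.5, -90.9, 547.7, -87.2, -53.0])
(np.float64(1251.7), [545.6, -90.1, 550.1, -89.4, 28.2])
1.8667
real	0m20.261s
user	0m20.751s
sys	0m0.112s
```

```bash
sed -i 's#"scene":((280,193,32,46),"pics/scene1.png")#"scene":((286,196,23,42),"pics/scene0.png")#' fit.py; python3 fit.py
```

```text
['top']
(np.float64(47.6), [544.5, -91.2, 546.2, -87.7, -24.1])
(np.float64(48.1), [544.7, -91.2, 546.3, -87.6, -23.0])
(np.float64(49.4), [544.8, -91.2, 546.4, -87.8, -22.5])
(np.float64(56.1), [545.4, -90.5, 547.4, -87.0, -23.6])
['scene']
(np.float64(433.8), [546.9, -92.0, 552.4, -91.8, -53.0])
(np.float64(436.1), [547.4, -92.3, 553.0, -91.4, 54.6])
(np.float64(436.4), [547.5, -92.7, 553.2, -91.3, 54.3])
(np.float64(439.6), [547.7, -92.3, 552.7, -91.4, 54.4])
['top', 'scene']
(np.float64(547.6), [545.9, -90.8, 549.0, -87.3, -51.2])
(np.float64(550.7), [546.0, -91.0, 548.5, -86.6, -51.2])
(np.float64(553.5), [545.9, -90.6, 548.8, -86.8, -53.7])
(np.float64(557.5), [546.0, -90.7, 548.8, -86.7, -52.7])
```

```bash
python3 - <<'E'
from fit import *
rows=[]
for p in ([.5445,-.0912,.5462,-.0877,-24],[.5459,-.0908,.549,-.0873,-52]):
    o=[]
    for c in ("top","scene"):
        m,w=cost1(c,p,True); print(c,np.round(w),cost1(c,p))
        for im in (D[c],m):
            z=np.clip((np.clip(im,0,160)/160)**.7*255,0,255).astype(np.uint8); z=cv2.resize(z,None,fx=6,fy=6,interpolation=cv2.INTER_NEAREST)
            if z.shape[0]<260: z=np.vstack([z,np.zeros((260-z.shape[0],z.shape[1]),np.uint8)])
            o.append(z[:260])
    rows.append(np.hstack(o))
cv2.imwrite("pics/cmp.png",np.vstack(rows))
E
```

```text
top [147.  57.  43.  83.  74.  52.  54.] 49.39080173197302
scene [206. 103.  41. 117.  93.  59.  68.] 757.0214743013489
top [147.  52.  47.  85.   0.  47.  66.] 89.65431452426554
scene [206.  96.  32. 123.  90.  31.  68.] 470.47439069975917
```

View pics/cmp.png

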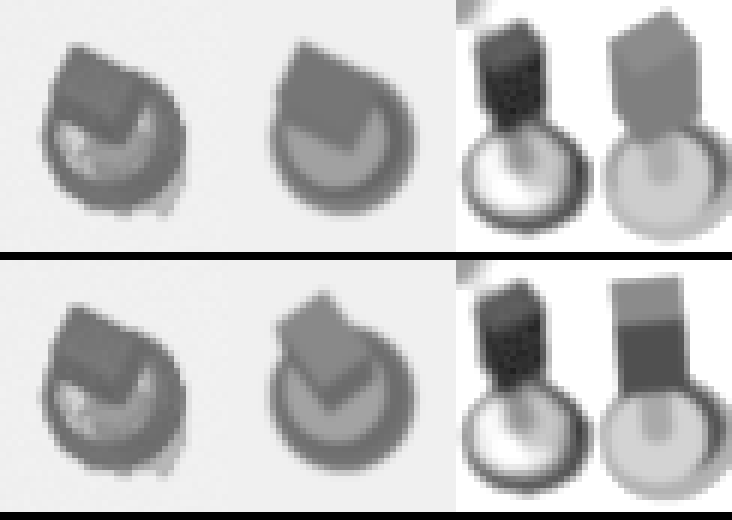

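```bash
cat > fitpot.py <<'E'
import sys
from a import *
import fit
from fit import minimize,S
def rend(c,win,x,y,dep):
    u0,v0,w,h=win
    lab=np.zeros((h*S,w*S),np.uint8)
    def hull(qs,v,m=None):
        p=cv2.convexHull(np.vstack(qs).astype(np.float32))[:,0]
        q=((p-[u0,v0]+.5)*S*16-8).astype(np.int32).reshape(-1,1,2)
        if m is None: cv2.fillPoly(lab,[q],v,cv2.LINE_8,4)
        else:
            t=np.zeros_like(lab); cv2.fillPoly(t,[q],1,cv2.LINE_8,4); lab[(t>0)&(lab==m)]=v
    C=lambda z,r:circ(c,x,y,z,r)
    hull([C(.0,.048),C(.005,.048)],1)
    hull([C(.005,.033),C(.07,.033)],2)
    if c=="scene":
        pass
    hull([C(.07,.033)],3)
    hull([C(.07,.0255)],4)
    hull([C(.07-dep,.0255)],5,4)
    return lab
def fitpot(c,fn,win,x0=(507,-270,22)):
    u,v,w,h=win; d=cv2.imread(fn)[v:v+h,u:u+w].astype(float).mean(2)
    def f(p):
        lab=rend(c,win,p[0]/1e3,p[1]/1e3,p[2]/1e3)
        A=np.array([cv2.resize(cv2.GaussianBlur((lab==k).astype(np.float32),(0,0),S*.6),(w,h),interpolation=cv2.INTER_AREA).ravel() for k in range(6)]).T
        b=d.ravel(); wt=np.linalg.solve(A.T@A+np.eye(6)*.05,A.T@b)
        return (np.clip(b-A@wt,-30,30)**2).mean()
    o=minimize(f,x0,method="Nelder-Mead",options=dict(initial_simplex=np.array([x0]*4)+np.vstack([np.zeros(3),np.diag([3,3,4])]),xatol=.05,fatol=.02))
    return o.x,o.fun
if __name__=="__main__":
    print(fitpot("top","pics/top1.png",(336,180,46,48)))
    print(fitpot("scene","pics/scene1.png",(318,160,46,48)))
E
python3 fitpot.py
```

```text
(array([ 506.89082022, -273.28027589,   33.947217  ]), np.float64(89.93898839673908))
(array([ 508.13144298, -271.22692596,   26.49557619]), np.float64(100.72206872757185))
```

```bash
python3 - <<'E'
from a import *
mv([.546,-.0877,.18],66); mv([.546,-.0877,.0835],66)
E
```

```text
delta cm [-24.12  18.5    6.96] turn 4.823733785274442 yaw 70.82 tiltz [ 0.e+00  9.e-04 -1.e+00] norm 31.18399128361542
delta cm [-24.13  18.5   16.61] turn 4.823733785274442 yaw 70.82 tiltz [ 0.e+00  9.e-04 -1.e+00] norm 34.645558489712876
```

send_rows([
  {"delta_pos":[-2,1.5,0],"turn":1,"jaw":0},
  {"delta_pos":[-5,3.8,0.5],"turn":2,"jaw":0},
  {"delta_pos":[-8,6.1,1.5],"turn":3,"jaw":0},
  {"delta_pos":[-11,8.4,2.5],"turn":4,"jaw":0},
  {"delta_pos":[-14,10.7,3.5],"turn":4.8,"jaw":0},
  {"delta_pos":[-17,13,4.5],"turn":4.8,"jaw":0},
  {"delta_pos":[-19.5,15,5.5],"turn":4.8,"jaw":0},
  {"delta_pos":[-22,16.9,6.2],"turn":4.8,"jaw":0},
])

```text
clock: 2.53
tool_pos: [0.5386, -0.0619, 0.187]
eef_rot: [0.837, 0.546, 0.0, -0.001]
contact_force: [0.2, 0.2, -0.3]
opening: 0.997
```

send_rows([
  {"delta_pos":[-1.4,1.1,0.5],"turn":0,"jaw":0},
  {"delta_pos":[-2.1,1.6,0.8],"turn":0,"jaw":0},
  {"delta_pos":[-2.1,1.6,0.8],"turn":0,"jaw":0},
  {"delta_pos":[-2.1,1.6,0.8],"turn":0,"jaw":0},
])

```text
clock: 2.87
tool_pos: [0.5442, -0.0858, 0.1798]
eef_rot: [0.838, 0.546, 0.0, -0.001]
contact_force: [-0.1, 1.5, -0.5]
opening: 1.0
```

```bash
python3 - <<'E'
from a import *
s=r.get_state(); print(s["clock"],s["tool_pos"],s["q"])
for c in ("scene","top"):
    im=vision.snapshot(c); cv2.imwrite(f"pics/{c}2.png",im)
mv([.546,-.0877,.18],66); mv([.546,-.0877,.0835],66)
a=zoom("pics/scene2.png",220,140,160,120,5,[(box("scene",.546,-.0877,-24,.119),(0,255,255))],"pics/z2s.png",.8)
zoom("pics/top2.png",230,120,160,120,5,[],"pics/z2t.png",.6)
E
```

```text
2.8667 [ 0.54421731 -0.08579946  0.17976199] [ 0.22061152  0.69539982 -0.2444072   1.85763107  0.26661269  0.62049966
  0.96857542]
delta cm [-0.15  0.25  0.02] turn 0.3066359851038669 yaw 66.31 tiltz [ 5.0e-04  1.8e-03 -1.0e+00] norm 0.2906833118454613
delta cm [-0.17  0.25  9.67] turn 0.3066359851038669 yaw 66.31 tiltz [ 5.0e-04  1.8e-03 -1.0e+00] norm 9.672847817878967
```

View pics/z2s.png

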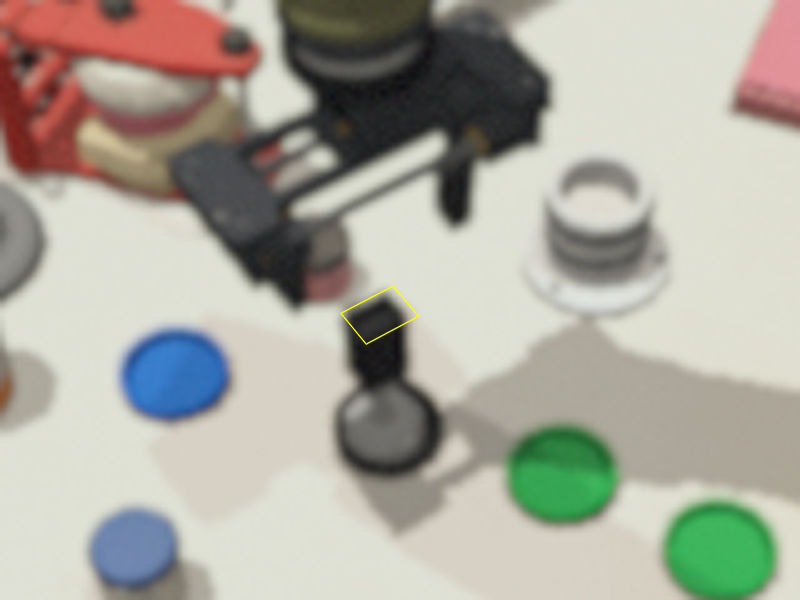

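View pics/z2t.png

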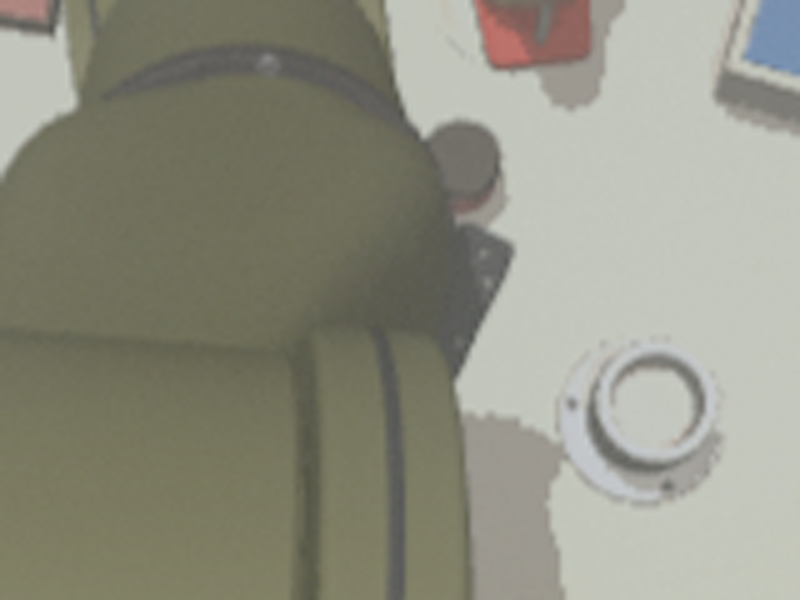

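```bash
python3 - <<'E'
from a import *
s=r.get_state(); R=Ro.from_quat(s["eef_rot"]).as_matrix(); p=s["tool_pos"]
for sx in(-1,1):
  for off in (.044,.0615):
    P=p+R@np.array([sx*off,0,.011]); print(sx,off,(proj("scene",P)-[220,140]+.5)*5)
E
```

```text
-1 0.044 [443.86254055 224.0578977 ]
-1 0.0615 [470.73669647 210.12595337]
1 0.044 [303.76553279 296.68617743]
1 0.0615 [274.87684919 311.66248153]
```

send_rows([
  {"delta_pos":[-0.15,0.25,1],"turn":0.3,"jaw":0},
  {"delta_pos":[-0.15,0.25,2.5],"turn":0.3,"jaw":0},
  {"delta_pos":[-0.15,0.25,4],"turn":0.3,"jaw":0},
  {"delta_pos":[-0.15,0.25,5.5],"turn":0.3,"jaw":0},
  {"delta_pos":[-0.15,0.25,7],"turn":0.3,"jaw":0},
  {"delta_pos":[-0.15,0.25,8.5],"turn":0.3,"jaw":0},
  {"delta_pos":[-0.15,0.25,9.4],"turn":0.3,"jaw":0},
  {"delta_pos":[-0.15,0.25,9.6],"turn":0.3,"jaw":0},
])

```text
clock: 3.63
tool_pos: [0.545, -0.0897, 0.082]
eef_rot: [0.839, 0.544, -0.001, -0.001]
contact_force: [0.1, -0.4, 0.2]
opening: 0.999
```

```bash
python3 - <<'E'
from a import *
s=r.get_state(); print(s["clock"],s["tool_pos"],s["contact_force"])
for c in ("scene",):
    im=vision.snapshot(c); cv2.imwrite(f"pics/{c}3.png",im)
mv([.546,-.0877,.0835],66)
a=zoom("pics/scene3.png",240,150,130,100,6,[],"pics/z3s.png",.6)
E
```

```text
3.6333 [ 0.54495757 -0.08969249  0.08202833] [ 0.10788686 -0.40798351  0.21868924]
delta cm [ 0.23 -0.03 -0.09] turn -0.15362797539535222 yaw 65.85 tiltz [-1.9e-03  5.0e-04 -1.0e+00] norm 0.24765364155650016
```

View pics/z3s.png

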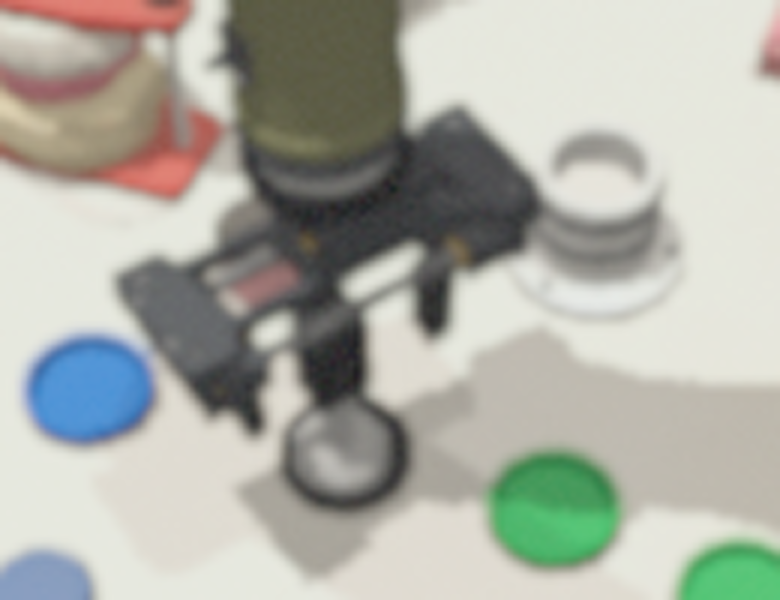

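send_rows([
  {"delta_pos":[0.1,0,-0.1],"turn":0,"jaw":0.3},
  {"delta_pos":[0.1,0,-0.1],"turn":0,"jaw":0.5},
  {"delta_pos":[0.1,0,-0.1],"turn":0,"jaw":0.6},
  {"delta_pos":[0.1,0,-0.1],"turn":0,"jaw":0.7},
  {"delta_pos":[0.1,0,-0.1],"turn":0,"jaw":0.8},
  {"delta_pos":[0.1,0,-0.1],"turn":0,"jaw":1},
  {"delta_pos":[0.1,0,-0.1],"turn":0,"jaw":1},
  {"delta_pos":[0.1,0,-0.1],"turn":0,"jaw":1},
], force=6)

```text
clock: 4.35
tool_pos: [0.5464, -0.0898, 0.0848]
eef_rot: [0.84, 0.543, 0.0, -0.0]
contact_force: [0.7, 1.0, -0.6]
opening: 0.416
```

send_rows([
  {"delta_pos":[0,0,0],"turn":0,"jaw":1},
  {"delta_pos":[0,0,0],"turn":0,"jaw":1},
  {"delta_pos":[0,0,0],"turn":0,"jaw":1},
  {"delta_pos":[0,0,0],"turn":0,"jaw":1},
], force=50)

```text
clock: 4.68
tool_pos: [0.5464, -0.0898, 0.0846]
eef_rot: [0.84, 0.543, 0.0, -0.0]
contact_force: [0.2, 0.9, -0.6]
opening: 0.384
```

```bash
python3 - <<'E'
from a import *
s=r.get_state(); print(s["clock"],s["tool_pos"],s["contact_force"],s["moment"],s["opening"])
mv([.546,-.0877,.0835],66)
E
```

```text
4.6833 [ 0.54635309 -0.08980602  0.08464958] [ 0.18643116  0.93331389 -0.59308965] [ 0.08236294 -0.06268618  0.00638612] 0.38371823721609943
delta cm [ 0.18 -0.12  0.11] turn -0.22018582866766678 yaw 65.78 tiltz [ 0.e+00  2.e-04 -1.e+00] norm 0.24251894124909873
```

send_rows([
  {"delta_pos":[0,0,-0.5],"turn":0,"jaw":1},
  {"delta_pos":[0,0,-1.5],"turn":0,"jaw":1},
  {"delta_pos":[0,0,-3],"turn":0,"jaw":1},
  {"delta_pos":[0,0,-5],"turn":0,"jaw":1},
  {"delta_pos":[0,0,-7],"turn":0,"jaw":1},
  {"delta_pos":[0,0,-9],"turn":0,"jaw":1},
  {"delta_pos":[0,0,-10.5],"turn":0,"jaw":1},
  {"delta_pos":[0,0,-11],"turn":0,"jaw":1},
])

```text
clock: 5.35
tool_pos: [0.5474, -0.0902, 0.1976]
eef_rot: [0.84, 0.543, 0.002, 0.001]
contact_force: [0.6, 0.9, -2.3]
opening: 0.379
```

```bash
python3 - <<'E'
from a import *
s=r.get_state(); print(s["clock"],s["tool_pos"],s["contact_force"],s["moment"],s["opening"],s["q"])
mv([.507,-.271,.19],66)
E
```

```text
5.35 [ 0.54738833 -0.09016356  0.19764567] [ 0.59534302  0.91046454 -2.3101059 ] [-0.009238   -0.08823052  0.00189383] 0.37851786709985014 [ 0.23252414  0.6716031  -0.25333452  1.83532949  0.25703038  0.66225932
  0.97650042]
delta cm [-18.15   3.74   0.76] turn -0.24389291226097498 yaw 65.76 tiltz [ 4.2e-03 -5.0e-04 -1.0e+00] norm 18.54494311772913
```

send_rows([
  {"delta_pos":[-1,0.2,0],"turn":0,"jaw":1},
  {"delta_pos":[-3.5,0.7,0],"turn":0,"jaw":1},
  {"delta_pos":[-6,1.2,0],"turn":0,"jaw":1},
  {"delta_pos":[-8.5,1.7,0.3],"turn":0,"jaw":1},
  {"delta_pos":[-11,2.2,0.6],"turn":0,"jaw":1},
  {"delta_pos":[-13.5,2.7,0.8],"turn":0,"jaw":1},
  {"delta_pos":[-16,3.3,1],"turn":0,"jaw":1},
  {"delta_pos":[-17.7,3.65,1],"turn":0,"jaw":1},
])

```text
clock: 6.02
tool_pos: [0.5041, -0.2702, 0.183]
eef_rot: [0.841, 0.542, -0.002, -0.001]
contact_force: [0.2, -0.3, -3.3]
opening: 0.383
```

send_rows([
  {"delta_pos":[-0.4,0.1,0],"turn":0,"jaw":1},
  {"delta_pos":[-0.4,0.1,0],"turn":0,"jaw":1},
  {"delta_pos":[-0.4,0.1,0],"turn":0,"jaw":1},
  {"delta_pos":[-0.4,0.1,0],"turn":0,"jaw":1},
])

```text
clock: 6.35
tool_pos: [0.5068, -0.2682, 0.1845]
eef_rot: [0.839, 0.544, 0.0, -0.001]
contact_force: [0.2, 0.5, -2.4]
opening: 0.382
```

```bash
python3 - <<'E'
from a import *
s=r.get_state(); print(s["clock"],s["tool_pos"],s["contact_force"],s["moment"],s["opening"])
for c in ("scene","top"):
    im=vision.snapshot(c); cv2.imwrite(f"pics/{c}4.png",im)
mv([.507,-.271,.19],66)
zoom("pics/scene4.png",270,130,130,100,6,[],"pics/z4s.png",.8)
zoom("pics/top4.png",280,140,130,100,6,[],"pics/z4t.png",.6)
E
```

```text
6.35 [ 0.50676574 -0.26821633  0.18450005] [ 0.15394837  0.49633327 -2.447099  ] [ 0.00890977 -0.01868352 -0.01228873] 0.3823609584383412
delta cm [-0.23  0.12 -0.53] turn -0.05766334121460659 yaw 65.94 tiltz [ 2.0e-04  1.1e-03 -1.0e+00] norm 0.5888176332188408
```

View pics/z4s.png

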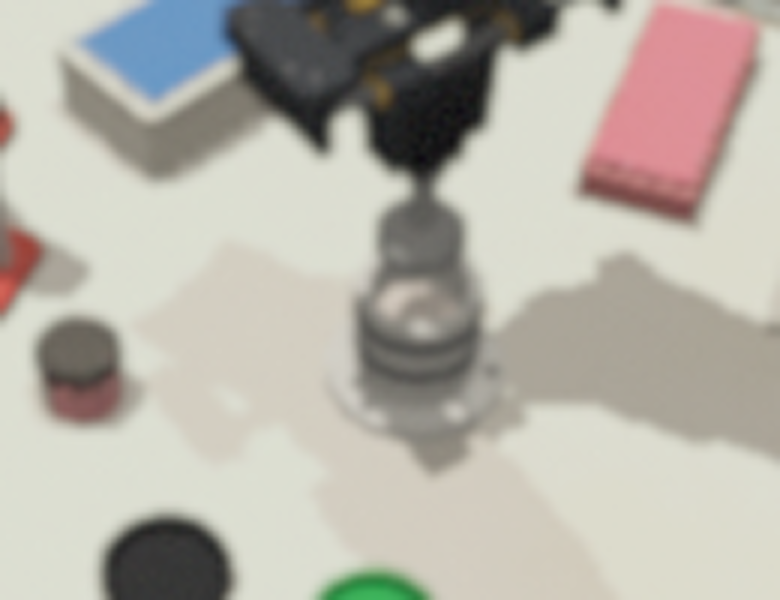

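View pics/z4t.png

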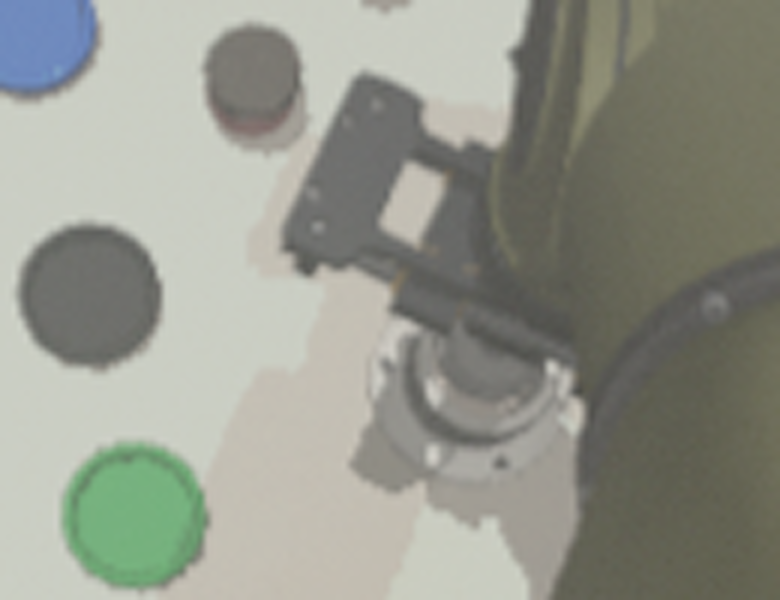

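```bash
cat > ov2.py <<'E'
from a import *
import sys
n=sys.argv[1]; fx,fy,fz,px,py=map(float,sys.argv[2:7])
R,G,B,Y=(0,0,255),(0,255,0),(255,0,0),(0,255,255)
o=[]
for c,w in (("scene",(322,152,42,54)),("top",(338,180,46,54))):
    cv=[(circ(c,px,py,.07,.033),R),(circ(c,px,py,.07,.0255),G),(circ(c,px,py,.004,.048),B),(circ(c,fx,fy,fz,.0235),Y),(circ(c,fx,fy,fz+.012,.0235),Y)]
    a=zoom(f"pics/{c}{n}.png",*w,9,cv,"pics/t.png",.6) 
    o.append(a)
cv2.imwrite(f"pics/ov2_{n}.png",np.hstack(o))
E
sed -i 's/"pics\/t.png",.6) $/"pics\/t.png",.6)/' ov2.py
python3 ov2.py 4 .5068 -.2685 .104 .507 -.270
python3 - <<'E'
from a import *
# empty dish fit in top
im=cv2.imread("pics/top4.png").astype(float).mean(2)
u,v=282,176
w=im[v:v+28,u:u+28]; m=(w<85+0).astype(np.uint8)
print(np.median(w[:2]),w.min())
thr=(np.median(w[:2])+np.median(w[10:18,10:18]))/2
m=(w<thr); ys,xs=np.nonzero(m); print(xs.mean()+u,ys.mean()+v,m.sum())
c=(xs.mean()+u,ys.mean()+v); print(atz("top",c,.012), np.sqrt(m.sum()/np.pi)/361.7*.94)
E
```

```text
172.66666666666666 52.666666666666664
294.57608695652175 188.99565217391304 460
[ 0.54367257 -0.09087643  0.012     ] 0.031447297145158475
```

View pics/ov2_4.png

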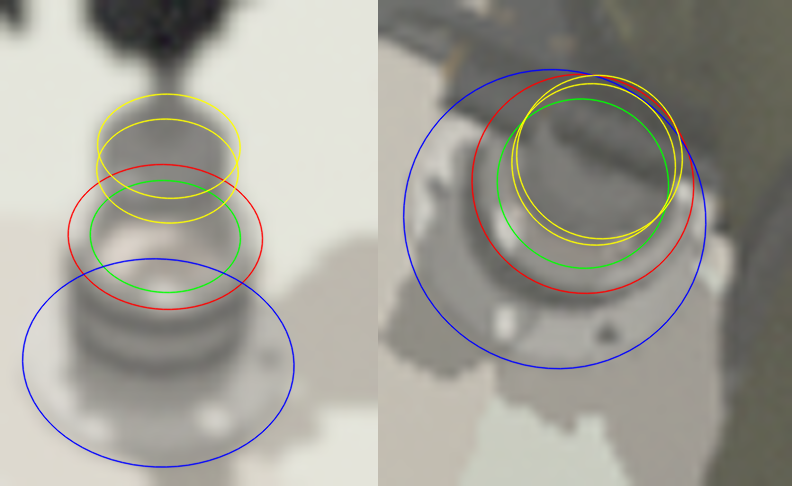

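```bash
cat > edges.py <<'E'
from a import *
import sys
def edges(n,c,rows,lo,hi):
    im=cv2.GaussianBlur(cv2.imread(f"pics/{c}{n}.png").astype(np.float32).mean(2),(0,0),.7)
    out=[]
    for v in rows:
        g=np.diff(im[v,lo:hi])
        m=(lo+hi)//2-lo
        def sub(i):
            if i<=0 or i>=len(g)-1: return i
            a,b,cc=abs(g[i-1]),abs(g[i]),abs(g[i+1]); d=(a-2*b+cc); return i+ (0.5*(a-cc)/d if d else 0)
        L=sub(int(np.argmin(g[:m]))); Rr=sub(m+int(np.argmax(g[m:])))
        out.append((v,round(L+lo+.5,2),round(Rr+lo+.5,2),round((L+Rr)/2+lo+.5,2)))
    return out
if __name__=="__main__":
    n=sys.argv[1]
    print("foot");[print(*e) for e in edges(n,"scene",range(164,178),328,352)]
    print("pot");[print(*e) for e in edges(n,"scene",range(178,200),324,356)]
    print(circ("scene",.5068,-.2685,.104,.0235)[:,0].min(),circ("scene",.5068,-.2685,.104,.0235)[:,0].max())
    for z in (.07,.05,.03,.01): q=circ("scene",.507,-.27,z,.033)[:,0]; print(z,q.min(),q.max(),proj("scene",[.507,-.27,z]))
E
python3 edges.py 4
```

```text
foot
164 334.34 344.57 339.45
165 333.46 345.87 339.66
166 332.84 346.58 339.71
167 332.56 346.85 339.7
168 332.45 346.97 339.71
169 332.37 346.98 339.68
170 332.31 346.94 339.62
171 332.31 346.87 339.59
172 332.44 346.82 339.63
173 332.61 346.88 339.74
174 332.49 347.27 339.88
175 332.04 347.78 339.91
176 331.54 348.12 339.83
177 331.27 348.6 339.94
pot
178 330.79 349.43 340.11
179 328.47 350.16 339.31
180 328.37 350.38 339.38
181 328.39 350.39 339.39
182 328.49 350.22 339.35
183 328.64 349.95 339.3
184 328.77 349.81 339.29
185 328.8 349.69 339.24
186 328.75 349.52 339.14
187 328.79 349.41 339.1
188 328.97 349.3 339.14
189 329.15 348.96 339.06
190 329.29 348.5 338.9
191 329.33 347.95 338.64
192 329.17 347.55 338.36
193 328.95 347.33 338.14
194 329.2 347.06 338.13
195 329.7 346.78 338.24
196 329.94 343.78 336.86
197 330.02 343.55 336.79
198 333.48 343.65 338.56
199 333.69 343.84 338.76
332.1978816262857 347.91583560735955
0.07 329.02600065204985 350.6126113938356 [339.81717326 177.64555771]
0.05 328.91679319075223 350.23525785973106 [339.57397532 181.96596311]
0.03 328.81026684049357 349.8671654514643 [339.33674511 186.18035188]
0.01 328.7063240641591 349.5079973678997 [339.10526564 190.29257896]
```

```bash
python3 - <<'E'
from a import *
im=cv2.imread("pics/scene4.png").astype(float).mean(2)
for v in range(155,208): print(v,im[v,335:345].round().astype(int))
E
python3 - <<'E'
from a import *
def zoomn(fn,u0,v0,w,h,f,out,lo,hi):
    im=cv2.imread(fn)[v0:v0+h,u0:u0+w].astype(float); im=np.clip((im-lo)/(hi-lo),0,1)*255
    cv2.imwrite(out,cv2.resize(im.astype(np.uint8),None,fx=f,fy=f,interpolation=cv2.INTER_CUBIC))
zoomn("pics/scene4.png",322,152,42,54,11,"pics/z5.png",60,220)
E
```

```text
155 [19 19 15 17 12 14 13 12 16 27]
156 [25 19 20 15  8  8 15 15 30 64]
157 [ 53  45  35  21  14  16  15  27  58 108]
158 [106  97  81  49  26  23  33  51  95 148]
159 [161 154 133  91  51  39  51  83 134 177]
160 [195 189 169 125  75  57  70 112 163 194]
161 [206 199 180 138  87  68  81 128 178 201]
162 [199 188 166 127  87  71  81 123 168 193]
163 [175 154 130 100  78  72  76 100 136 166]
164 [137 112  93  79  70  70  71  79 100 125]
165 [102  90  80  73  71  72  71  75  83  94]
166 [89 86 81 74 73 70 72 76 83 87]
167 [87 86 82 78 74 74 76 80 85 86]
168 [87 87 86 82 81 80 81 84 86 87]
169 [87 87 86 87 86 85 88 86 87 85]
170 [96 93 90 86 88 88 88 87 85 84]
171 [108 107  98  91  90  88  88  87  85  83]
172 [108 111 103  95  89  88  88  86  82  78]
173 [94 98 98 90 85 83 82 81 77 74]
174 [82 84 84 80 77 76 76 76 73 76]
175 [86 85 84 82 80 81 81 81 80 82]
176 [102 108 109 108 109 110 104  96  91  89]
177 [138 148 149 146 144 141 127 111 102  95]
178 [169 176 174 165 158 152 135 119 108 101]
179 [183 183 171 154 141 135 125 117 114 109]
180 [183 173 153 132 121 117 118 117 119 119]
181 
[... 447 characters left out ...]
 72]
192 [64 65 66 68 69 67 66 66 66 66]
193 [78 72 72 67 66 66 69 73 75 77]
194 [91 91 89 86 84 83 85 88 90 90]
195 [98 97 96 95 94 93 94 95 96 97]
196 [104 102 100 100  98  98  99 100 105 116]
197 [114 110 109 108 106 108 108 111 123 143]
198 [123 121 120 118 117 119 119 121 133 156]
199 [129 125 124 125 126 125 125 127 130 148]
200 [130 125 124 126 124 125 126 125 124 127]
201 [125 120 119 120 120 121 119 118 115 113]
202 [136 125 117 113 113 111 110 110 109 109]
203 [164 153 137 120 113 110 110 110 110 113]
204 [186 180 164 141 121 115 115 116 116 115]
205 [193 190 181 157 131 119 117 117 118 117]
206 [192 192 187 171 146 127 118 117 117 120]
207 [192 192 191 183 167 144 127 121 126 135]
```

View pics/z5.png

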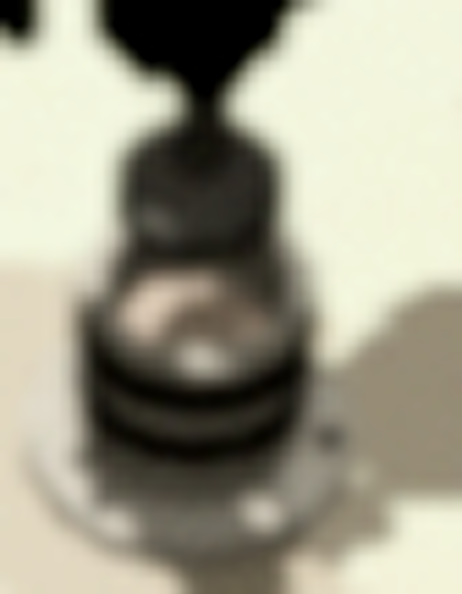

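```bash
python3 - <<'E'
from a import *
def zoomn(fn,c,u0,v0,w,h,f,lo,hi,cv=[]):
    im=cv2.imread(fn)[v0:v0+h,u0:u0+w].astype(float); im=np.clip((im-lo)/(hi-lo),0,1)*255
    im=cv2.resize(im.astype(np.uint8),None,fx=f,fy=f,interpolation=cv2.INTER_CUBIC)
    for p,col in cv:
        q=((np.array(p)-[u0,v0]+.5)*f*16).astype(np.int32)
        cv2.polylines(im,[q.reshape(-1,1,2)],False,col,1,cv2.LINE_AA,4)
    return im
cv=[(circ("top",.507,-.27,.07,.0255),(0,255,0)),(circ("top",.507,-.27,.07,.033),(0,0,255)),(circ("top",.5068,-.2685,.104,.0235),(0,255,255))]
a=zoomn("pics/top4.png","top",340,182,38,40,10,20,140); b=zoomn("pics/top4.png","top",340,182,38,40,10,20,140,cv)
cv2.imwrite("pics/z6.png",np.hstack([a,b]))
E
```

```text
(no output)
```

View pics/z6.png

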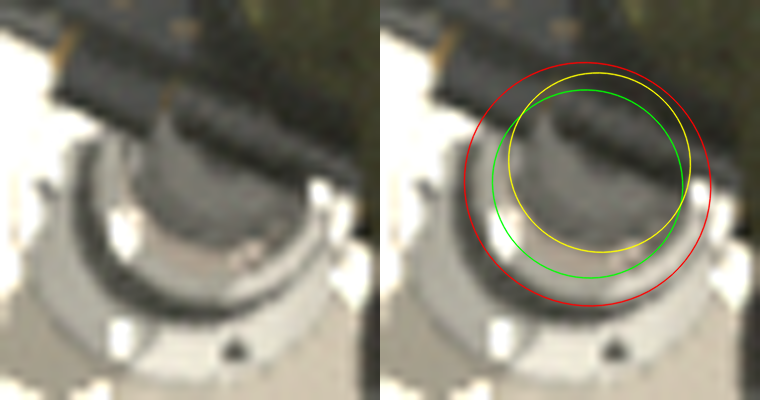

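send_rows([
  {"delta_pos":[-0.1,0.05,0.3],"turn":0,"jaw":1},
  {"delta_pos":[-0.24,0.11,0.8],"turn":0,"jaw":1},
  {"delta_pos":[-0.24,0.11,1.4],"turn":0,"jaw":1},
  {"delta_pos":[-0.24,0.11,2],"turn":0,"jaw":1},
  {"delta_pos":[-0.24,0.11,2.4],"turn":0,"jaw":1},
  {"delta_pos":[-0.24,0.11,2.5],"turn":0,"jaw":1},
  {"delta_pos":[-0.24,0.11,2.5],"turn":0,"jaw":1},
  {"delta_pos":[-0.24,0.11,2.5],"turn":0,"jaw":1},
])

```text
clock: 7.12
tool_pos: [0.5064, -0.2729, 0.1596]
eef_rot: [0.84, 0.543, 0.0, -0.0]
contact_force: [0.3, 0.0, -2.0]
opening: 0.38
```

```bash
cat > look.py <<'E'
from a import *
import sys
n=sys.argv[1]; off=float(sys.argv[2])
s=r.get_state(); print(s["clock"],s["tool_pos"],s["contact_force"],s["moment"],s["opening"]); mv([.507,-.271,.165],66)
t=s["tool_pos"]; fz=t[2]-.0806
o=[]
for c,w in (("scene",(322,152,36,54)),("top",(340,182,38,54))):
    im=vision.snapshot(c); cv2.imwrite(f"pics/{c}{n}.png",im)
    for k in (0,1):
        im2=im[w[1]:w[1]+w[3],w[0]:w[0]+w[2]].astype(float); lo,hi=(40,220) if c=="scene" else (20,140)
        im2=cv2.resize((np.clip((im2-lo)/(hi-lo),0,1)*255).astype(np.uint8),None,fx=10.5 if 0 else 10,fy=10,interpolation=cv2.INTER_CUBIC)
        if k:
            for p,col in [(circ(c,.507,-.2707,.07,.0255),(0,255,0)),(circ(c,.507,-.2707,.07,.033),(0,0,255)),(circ(c,t[0],t[1],fz,.0235),(0,255,255)),(circ(c,t[0],t[1],fz+.012,.0235),(0,255,255))]:
                q=((np.array(p)-[w[0],w[1]]+.5)*10*16).astype(np.int32)
                cv2.polylines(im2,[q.reshape(-1,1,2)],False,col,1,cv2.LINE_AA,4)
        o.append(im2[40:440,:])
z=np.vstack([np.hstack([x for x in o[:2]])[:, :],]); 
a=np.hstack(o[:2]);b=np.hstack(o[2:]); w=max(a.shape[1],b.shape[1])
pad=lambda x:cv2.copyMakeBorder(x,0,0,0,w-x.shape[1],cv2.BORDER_CONSTANT)
cv2.imwrite(f"pics/look{n}.png",cv2.resize(np.vstack([pad(a),pad(b)]),None,fx=.75,fy=.75))
E
python3 look.py 5 0
```

```text
7.1167 [ 0.50637832 -0.27294546  0.15962556] [ 0.33551236  0.00642399 -1.99958434] [-0.02122616  0.05676424  0.00418544] 0.3798910848983593
delta cm [ 0.2  -0.02 -0.54] turn -0.2189608018159106 yaw 65.78 tiltz [ 1.e-04  2.e-04 -1.e+00] norm 0.574942847484258
```

View pics/look5.png

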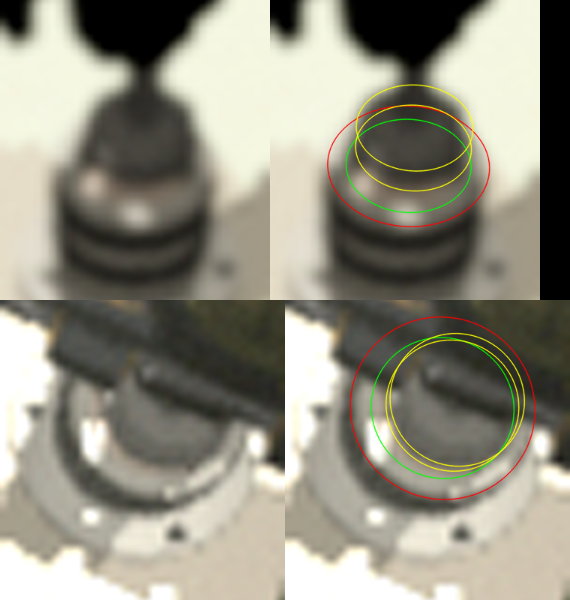

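```bash
python3 - <<'E'
from edges import *
import numpy as np
print("foot");[print(*e) for e in edges(5,"scene",range(165,178),326,352)]
print("pot");[print(*e) for e in edges(5,"scene",range(178,190),324,356)]
t=r.get_state()["tool_pos"]
for z in (.079,.091): q=circ("scene",t[0],t[1],z,.0235); print(z,q[:,0].min(),q[:,0].max(),proj("scene",[t[0],t[1],z]))
for z in (.07,.05,.03): print(z,proj("scene",[.507,-.2707,z]))
E
```

```text
foot
165 338.66 342.88 340.77
166 338.6 342.82 340.71
167 338.36 342.95 340.66
168 337.59 343.6 340.59
169 334.64 346.01 340.33
170 334.01 346.77 340.39
171 333.51 347.12 340.32
172 333.19 347.37 340.28
173 332.78 347.65 340.22
174 332.38 347.96 340.17
175 332.03 348.21 340.12
176 331.67 348.29 339.98
177 331.4 348.32 339.86
pot
178 328.88 348.91 338.89
179 328.53 350.22 339.38
180 328.4 350.36 339.38
181 328.39 350.28 339.33
182 328.49 350.01 339.25
183 328.64 349.78 339.21
184 328.77 349.66 339.22
185 328.8 349.57 339.19
186 328.75 349.46 339.1
187 328.8 349.36 339.08
188 328.97 349.25 339.11
189 329.15 348.93 339.04
0.079 332.84599653104635 348.285715837715 [340.56377323 175.09906481]
0.091 332.94233325631706 348.4999791301457 [340.71902788 172.42283123]
0.07 [339.93054364 177.49994302]
0.05 [339.68601075 181.82086197]
0.03 [339.44747658 186.03578307]
```

```bash
python3 - <<'E'
from a import *
im=cv2.imread("pics/top5.png").astype(float).mean(2)
print("cols",list(range(348,375)))
for v in range(194,216): print(v,im[v,348:375].round().astype(int))
im=cv2.imread("pics/top1.png").astype(float).mean(2)
print("top1")
for v in range(184,218): print(v,im[v,344:378].round().astype(int))
E
```

```text
cols [348, 349, 350, 351, 352, 353, 354, 355, 356, 357, 358, 359, 360, 361, 362, 363, 364, 365, 366, 367, 368, 369, 370, 371, 372, 373, 374]
194 [47 46 49 52 56 58 58 57 58 56 59 60 63 58 54 49 44 39 39 41 41 41 41 40
 42 43 45]
195 [72 54 45 46 49 50 53 57 59 61 54 73 70 61 60 57 51 45 43 40 39 38 40 39
 41 40 38]
196 [80 64 66 55 45 44 47 54 64 70 52 61 57 55 60 58 57 55 53 45 42 39 39 40
 40 39 39]
197 [70 68 86 86 66 53 46 56 71 75 56 45 42 46 49 52 57 58 57 55 52 46 40 37
 38 38 38]
198 [62 77 95 97 88 74 89 71 71 75 68 58 46 42 42 44 49 51 54 57 58 57 50 46
 41 39 38]
199 [63 80 95 96 96 83 88 73 72 75 74 71 61 52 47 40 41 42 46 50 51 51 57 56
 54 49 44]
200 [57 77 94 95 96 83 72 67 68 74 76 75 73 63 55 52 47 43 39 41 41 44 49 48
 56 60 55]
201 [52 75 93 96 96 83 69 67 67 74 75 75 75 70 66 65 66 64 55 45 39 42 46 49
 50 51 56]
202 [ 56  74  93 136 119 128  83  65  66  71  73  76  75  75  73  72  74  75
  70  66  57  52  60  78  72  63  59]
203 [ 54  65  93 155 133 150  97  65  66  66  70  74  76  75  74  75  75  74
  74  73  66  61  77  92  90 104 103]
204 [ 56  58  82 154 151 
[... 5521 characters left out ...]
48 154 153 154 153 120 102  90  75  61  59  56  56  57  56  58
  58  70  79  96 107 109 108 106 104 103 129 144 147 147 148 146]
214 [147 119 127 149 152 153 153 143 139 116 102  92  86  80  79  72  77  78
  92 100 104 109 110 108 107 107 105  95 139 148 147 147 147 147]
215 [147 136 113 128 149 153 153 153 153 142 118 109 109 105 104 102 104 103
 111  99 106 111 110 109 107 122 111 125 143 148 148 147 147 147]
216 [148 147 135 110 125 148 154 155 153 153 142 117 113 112 112 112 111 112
  93  73  91 107 109 110 103 110 128 144 148 148 147 148 147 149]
217 [148 146 147 134 122 121 139 151 154 153 153 142 138 119 112 112 112 110
  78  61  77 105 108 105 100 124 144 147 147 147 147 147 147 148]
```

send_rows([
  {"delta_pos":[0.06,0.14,0],"turn":0,"jaw":1},
  {"delta_pos":[0.06,0.14,0.1],"turn":0,"jaw":1},
  {"delta_pos":[0.06,0.14,0.3],"turn":0,"jaw":1},
  {"delta_pos":[0.06,0.14,0.5],"turn":0,"jaw":1},
  {"delta_pos":[0.06,0.14,0.7],"turn":0,"jaw":1},
  {"delta_pos":[0.06,0.14,0.9],"turn":0,"jaw":1},
  {"delta_pos":[0.06,0.14,1.05],"turn":0,"jaw":1},
  {"delta_pos":[0.06,0.14,1.15],"turn":0,"jaw":1},
])

```text
clock: 7.88
tool_pos: [0.5076, -0.2729, 0.1478]
eef_rot: [0.84, 0.543, -0.0, -0.0]
contact_force: [-0.4, -0.3, -2.3]
opening: 0.384
```

```bash
python3 look.py 6 0
```

```text
7.8833 [ 0.50764002 -0.27293437  0.14783444] [-0.44807359 -0.27388695 -2.31047369] [-0.01195977  0.02759603  0.0260107 ] 0.383827671213089
delta cm [ 0.15 -0.14 -1.72] turn -0.2235668914655662 yaw 65.78 tiltz [-5.e-04  3.e-04 -1.e+00] norm 1.7286063424842169
```

View pics/look6.png

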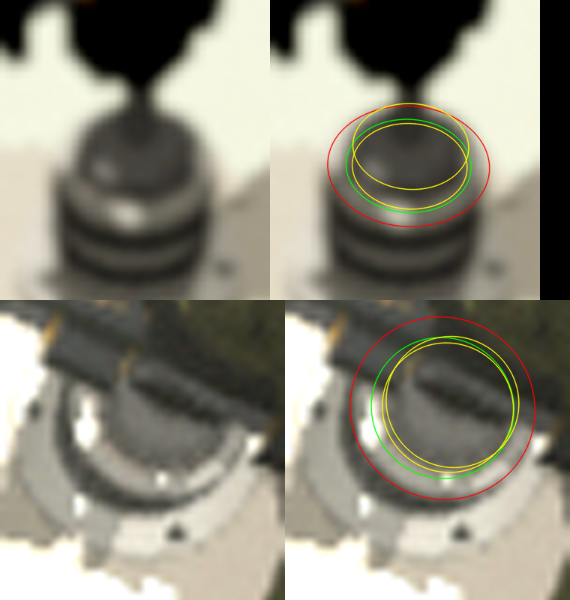

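send_rows([
  {"delta_pos":[0,0,0.08],"turn":0,"jaw":1},
  {"delta_pos":[0,0,0.16],"turn":0,"jaw":1},
  {"delta_pos":[0,0,0.24],"turn":0,"jaw":1},
  {"delta_pos":[0,0,0.32],"turn":0,"jaw":1},
  {"delta_pos":[0,0,0.4],"turn":0,"jaw":1},
  {"delta_pos":[0,0,0.48],"turn":0,"jaw":1},
  {"delta_pos":[0,0,0.56],"turn":0,"jaw":1},
  {"delta_pos":[0,0,0.6],"turn":0,"jaw":1},
])

```text
clock: 8.65
tool_pos: [0.5078, -0.273, 0.142]
eef_rot: [0.84, 0.543, -0.0, -0.0]
contact_force: [-0.3, 0.1, -2.7]
opening: 0.384
```

send_rows([
  {"delta_pos":[0,0,0.06],"turn":0,"jaw":1},
  {"delta_pos":[0,0,0.12],"turn":0,"jaw":1},
  {"delta_pos":[0,0,0.18],"turn":0,"jaw":1},
  {"delta_pos":[0,0,0.24],"turn":0,"jaw":1},
  {"delta_pos":[0,0,0.3],"turn":0,"jaw":1},
  {"delta_pos":[0,0,0.36],"turn":0,"jaw":1},
  {"delta_pos":[0,0,0.42],"turn":0,"jaw":1},
  {"delta_pos":[0,0,0.46],"turn":0,"jaw":1},
])

```text
clock: 9.32
tool_pos: [0.5078, -0.273, 0.1375]
eef_rot: [0.84, 0.543, -0.0, -0.0]
contact_force: [-0.3, 0.2, -2.9]
opening: 0.377
```

send_rows([
  {"delta_pos":[0,0,0.04],"turn":0,"jaw":1},
  {"delta_pos":[0,0,0.08],"turn":0,"jaw":1},
  {"delta_pos":[0,0,0.12],"turn":0,"jaw":1},
  {"delta_pos":[0,0,0.16],"turn":0,"jaw":1},
  {"delta_pos":[0,0,0.2],"turn":0,"jaw":1},
  {"delta_pos":[0,0,0.24],"turn":0,"jaw":1},
])

```text
clock: 9.82
tool_pos: [0.5078, -0.273, 0.1352]
eef_rot: [0.84, 0.543, 0.0, -0.0]
contact_force: [-0.0, -0.1, -2.5]
opening: 0.387
```

Foot at about 15 mm depth, still free. Continuing slowly.

send_rows([
  {"delta_pos":[0,0,0.04],"turn":0,"jaw":1},
  {"delta_pos":[0,0,0.08],"turn":0,"jaw":1},
  {"delta_pos":[0,0,0.12],"turn":0,"jaw":1},
  {"delta_pos":[0,0,0.16],"turn":0,"jaw":1},
  {"delta_pos":[0,0,0.2],"turn":0,"jaw":1},
  {"delta_pos":[0,0,0.24],"turn":0,"jaw":1},
  {"delta_pos":[0,0,0.28],"turn":0,"jaw":1},
  {"delta_pos":[0,0,0.32],"turn":0,"jaw":1},
])

```text
clock: 10.48
tool_pos: [0.5078, -0.273, 0.1319]
eef_rot: [0.84, 0.543, 0.0, -0.0]
contact_force: [-0.2, 0.7, -3.4]
opening: 0.378
```

send_rows([
  {"delta_pos":[0,0,0.04],"turn":0,"jaw":1},
  {"delta_pos":[0,0,0.08],"turn":0,"jaw":1},
  {"delta_pos":[0,0,0.12],"turn":0,"jaw":1},
  {"delta_pos":[0,0,0.16],"turn":0,"jaw":1},
  {"delta_pos":[0,0,0.2],"turn":0,"jaw":1},
  {"delta_pos":[0,0,0.24],"turn":0,"jaw":1},
  {"delta_pos":[0,0,0.28],"turn":0,"jaw":1},
])

```text
clock: 11.07
tool_pos: [0.5078, -0.273, 0.1291]
eef_rot: [0.84, 0.543, 0.0, -0.0]
contact_force: [0.1, -0.0, -2.2]
opening: 0.381
```

send_rows([
  {"delta_pos":[0,0,0.04],"turn":0,"jaw":1},
  {"delta_pos":[0,0,0.08],"turn":0,"jaw":1},
  {"delta_pos":[0,0,0.12],"turn":0,"jaw":1},
  {"delta_pos":[0,0,0.16],"turn":0,"jaw":1},
  {"delta_pos":[0,0,0.2],"turn":0,"jaw":1},
  {"delta_pos":[0,0,0.24],"turn":0,"jaw":1},
])

```text
clock: 11.57
tool_pos: [0.5078, -0.273, 0.1267]
eef_rot: [0.84, 0.543, 0.0, -0.0]
contact_force: [0.5, 0.0, -2.7]
opening: 0.383
```

```bash
python3 look.py 7 0
```

```text
11.5667 [ 0.50780528 -0.27300459  0.12674769] [ 0.53516449  0.01996054 -2.72141649] [-0.02549959 -0.03308851  0.03844412] 0.38321732289025984
delta cm [ 0.15 -0.16 -3.83] turn -0.22293236192678023 yaw 65.78 tiltz [ 0.e+00  1.e-04 -1.e+00] norm 3.831326201474262
```

View pics/look7.png

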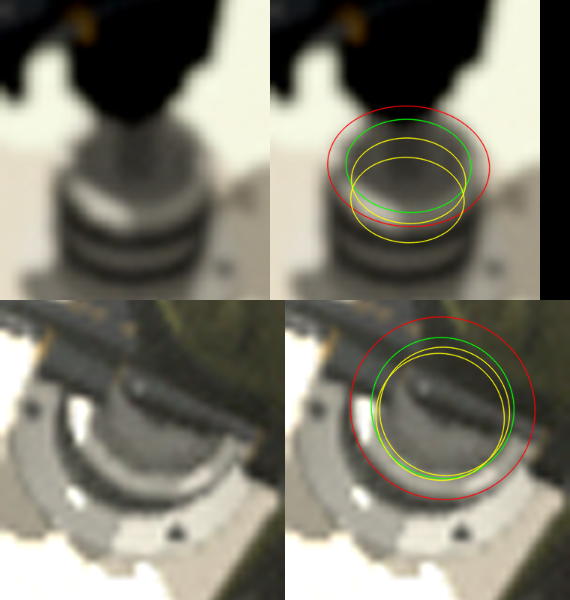

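Foot visibly inside the bore, no contact yet at ~24 mm depth. Continue.

send_rows([
  {"delta_pos":[0,0,0.03],"turn":0,"jaw":1},
  {"delta_pos":[0,0,0.06],"turn":0,"jaw":1},
  {"delta_pos":[0,0,0.09],"turn":0,"jaw":1},
  {"delta_pos":[0,0,0.12],"turn":0,"jaw":1},
  {"delta_pos":[0,0,0.15],"turn":0,"jaw":1},
  {"delta_pos":[0,0,0.18],"turn":0,"jaw":1},
])

```text
clock: 12.17
tool_pos: [0.5079, -0.273, 0.1251]
eef_rot: [0.84, 0.543, 0.0, 0.0]
contact_force: [-0.0, 0.8, 0.1]
opening: 0.381
```

send_rows([
  {"delta_pos":[0,0,0.03],"turn":0,"jaw":1},
  {"delta_pos":[0,0,0.06],"turn":0,"jaw":1},
  {"delta_pos":[0,0,0.09],"turn":0,"jaw":1},
  {"delta_pos":[0,0,0.12],"turn":0,"jaw":1},
  {"delta_pos":[0,0,0.15],"turn":0,"jaw":1},
  {"delta_pos":[0,0,0.18],"turn":0,"jaw":1},
])

```text
clock: 12.67
tool_pos: [0.5079, -0.2729, 0.1233]
eef_rot: [0.84, 0.543, 0.0, 0.0]
contact_force: [0.6, 0.2, 2.3]
opening: 0.379
```

send_rows([
  {"delta_pos":[0,0,0.03],"turn":0,"jaw":1},
  {"delta_pos":[0,0,0.06],"turn":0,"jaw":1},
  {"delta_pos":[0,0,0.09],"turn":0,"jaw":1},
  {"delta_pos":[0,0,0.12],"turn":0,"jaw":1},
  {"delta_pos":[0,0,0.15],"turn":0,"jaw":1},
  {"delta_pos":[0,0,0.18],"turn":0,"jaw":1},
  {"delta_pos":[0,0,0.21],"turn":0,"jaw":1},
  {"delta_pos":[0,0,0.24],"turn":0,"jaw":1},
])

```text
clock: 13.33
tool_pos: [0.5079, -0.273, 0.1208]
eef_rot: [0.84, 0.543, 0.0, 0.0]
contact_force: [0.5, 0.4, 2.7]
opening: 0.381
```

send_rows([
  {"delta_pos":[0,0,0.03],"turn":0,"jaw":1},
  {"delta_pos":[0,0,0.06],"turn":0,"jaw":1},
  {"delta_pos":[0,0,0.09],"turn":0,"jaw":1},
  {"delta_pos":[0,0,0.12],"turn":0,"jaw":1},
  {"delta_pos":[0,0,0.15],"turn":0,"jaw":1},
  {"delta_pos":[0,0,0.18],"turn":0,"jaw":1},
])

```text
clock: 13.83
tool_pos: [0.5079, -0.273, 0.119]
eef_rot: [0.84, 0.543, 0.0, -0.0]
contact_force: [-0.0, 0.8, 3.8]
opening: 0.38
```

send_rows([
  {"delta_pos":[0,0,0.03],"turn":0,"jaw":1},
  {"delta_pos":[0,0,0.06],"turn":0,"jaw":1},
  {"delta_pos":[0,0,0.09],"turn":0,"jaw":1},
  {"delta_pos":[0,0,0.12],"turn":0,"jaw":1},
  {"delta_pos":[0,0,0.15],"turn":0,"jaw":1},
  {"delta_pos":[0,0,0.18],"turn":0,"jaw":1},
])

```text
clock: 14.33
tool_pos: [0.5079, -0.273, 0.1172]
eef_rot: [0.84, 0.543, 0.0, 0.0]
contact_force: [-0.6, 1.1, 4.6]
opening: 0.383
```

send_rows([
  {"delta_pos":[0,0,0.03],"turn":0,"jaw":1},
  {"delta_pos":[0,0,0.06],"turn":0,"jaw":1},
  {"delta_pos":[0,0,0.09],"turn":0,"jaw":1},
  {"delta_pos":[0,0,0.12],"turn":0,"jaw":1},
  {"delta_pos":[0,0,0.15],"turn":0,"jaw":1},
])

```text
clock: 14.75
tool_pos: [0.5079, -0.273, 0.1157]
eef_rot: [0.84, 0.543, 0.0, 0.0]
contact_force: [-0.7, 0.9, 3.7]
opening: 0.383
```

send_rows([
  {"delta_pos":[0,0,0.02],"turn":0,"jaw":1},
  {"delta_pos":[0,0,0.04],"turn":0,"jaw":1},
  {"delta_pos":[0,0,0.06],"turn":0,"jaw":1},
  {"delta_pos":[0,0,0.08],"turn":0,"jaw":1},
])

```text
clock: 15.08
tool_pos: [0.5078, -0.273, 0.1149]
eef_rot: [0.84, 0.543, 0.0, -0.0]
contact_force: [-0.2, 1.1, 3.9]
opening: 0.379
```

send_rows([
  {"delta_pos":[0,0,0.02],"turn":0,"jaw":1},
  {"delta_pos":[0,0,0.04],"turn":0,"jaw":1},
  {"delta_pos":[0,0,0.06],"turn":0,"jaw":1},
  {"delta_pos":[0,0,0.08],"turn":0,"jaw":1},
])

```text
clock: 15.42
tool_pos: [0.5078, -0.273, 0.1141]
eef_rot: [0.84, 0.543, 0.0, 0.0]
contact_force: [0.2, 1.6, 5.3]
opening: 0.381
```

send_rows([
  {"delta_pos":[0,0,0.02],"turn":0,"jaw":1},
  {"delta_pos":[0,0,0.04],"turn":0,"jaw":1},
  {"delta_pos":[0,0,0.06],"turn":0,"jaw":1},
])

```text
clock: 15.67
tool_pos: [0.5079, -0.273, 0.1135]
eef_rot: [0.84, 0.543, 0.0, 0.0]
contact_force: [0.8, 1.6, 3.3]
opening: 0.381
```

send_rows([
  {"delta_pos":[0,0,0.015],"turn":0,"jaw":1},
  {"delta_pos":[0,0,0.03],"turn":0,"jaw":1},
  {"delta_pos":[0,0,0.045],"turn":0,"jaw":1},
])

```text
clock: 15.92
tool_pos: [0.5079, -0.273, 0.113]
eef_rot: [0.84, 0.543, 0.0, 0.0]
contact_force: [0.1, 1.2, 4.3]
opening: 0.382
```

send_rows([
  {"delta_pos":[0,0,0.015],"turn":0,"jaw":1},
  {"delta_pos":[0,0,0.03],"turn":0,"jaw":1},
  {"delta_pos":[0,0,0.045],"turn":0,"jaw":1},
])

```text
clock: 16.17
tool_pos: [0.5079, -0.273, 0.1129]
eef_rot: [0.84, 0.543, 0.0, 0.0]
contact_force: [-0.3, 1.1, 7.1]
opening: 0.386
```

send_rows([
  {"delta_pos":[0,0,0.015],"turn":0,"jaw":1},
  {"delta_pos":[0,0,0.03],"turn":0,"jaw":1},
])

```text
clock: 16.33
tool_pos: [0.5079, -0.273, 0.1128]
eef_rot: [0.84, 0.543, 0.0, 0.0]
contact_force: [-1.1, 2.2, 9.4]
opening: 0.38
```

send_rows([
  {"delta_pos":[0,0,0.015],"turn":0,"jaw":1},
  {"delta_pos":[0,0,0.03],"turn":0,"jaw":1},
  {"delta_pos":[0,0,0.03],"turn":0,"jaw":1},
])

```text
clock: 16.58
tool_pos: [0.5079, -0.273, 0.1128]
eef_rot: [0.84, 0.543, 0.0, 0.0]
contact_force: [-1.5, 1.5, 10.3]
opening: 0.381
```

send_rows([
  {"delta_pos":[0,0,0],"turn":0,"jaw":1},
  {"delta_pos":[0,0,0],"turn":0,"jaw":1},
])

```text
clock: 16.75
tool_pos: [0.5079, -0.273, 0.1128]
eef_rot: [0.84, 0.543, 0.0, 0.0]
contact_force: [0.0, 2.5, 11.5]
opening: 0.386
```

```bash
python3 - <<'E'
from a import *
s=r.get_state(); print(s["clock"],s["tool_pos"],s["contact_force"],s["moment"]); mv([.507,-.27,.1])
E
```

```text
16.75 [ 0.50792904 -0.27302549  0.11281094] [ 0.03201454  2.45210929 11.53163131] [ 0.54961473  0.24297449 -0.01748411]
delta cm [ 0.24 -0.21  1.28] turn None yaw 65.78 tiltz [ 4.e-04 -3.e-04 -1.e+00] norm 1.3196090290815363
```

send_rows([
  {"delta_pos":[0.02,-0.01,0.015],"turn":0,"jaw":1},
  {"delta_pos":[0.04,-0.02,0.03],"turn":0,"jaw":1},
  {"delta_pos":[0.04,-0.02,0.03],"turn":0,"jaw":1},
  {"delta_pos":[0.04,-0.02,0.03],"turn":0,"jaw":1},
])

```text
clock: 17.08
tool_pos: [0.5079, -0.2729, 0.1128]
eef_rot: [0.84, 0.543, 0.0, 0.001]
contact_force: [-1.8, 2.5, 13.5]
opening: 0.381
```

```bash
python3 - <<'E'
from a import *
s=r.get_state(); print(s["clock"],s["tool_pos"],s["contact_force"],s["moment"]); mv([.507,-.27,.1])
E
```

```text
17.0833 [ 0.50793648 -0.27292727  0.1127915 ] [-1.76584706  2.51734123 13.48993487] [ 0.43427633  0.38650782 -0.05505365]
delta cm [ 0.23 -0.21  1.28] turn None yaw 65.76 tiltz [ 6.e-04 -9.e-04 -1.e+00] norm 1.315554211899792
```

send_rows([
  {"delta_pos":[0,0,0],"turn":0,"jaw":1},
  {"delta_pos":[0,0,0],"turn":0,"jaw":1},
  {"delta_pos":[0,0,0],"turn":0,"jaw":1},
  {"delta_pos":[0,0,0],"turn":0,"jaw":1},
  {"delta_pos":[0,0,0],"turn":0,"jaw":1},
  {"delta_pos":[0,0,0],"turn":0,"jaw":1},
  {"delta_pos":[0,0,0],"turn":0,"jaw":1},
])

```text
clock: 17.67
tool_pos: [0.5079, -0.273, 0.1128]
eef_rot: [0.84, 0.543, 0.0, 0.001]
contact_force: [-1.3, 1.7, 11.7]
opening: 0.379
```

send_rows([
  {"delta_pos":[0,0,0],"turn":0,"jaw":1},
  {"delta_pos":[0,0,0],"turn":0,"jaw":1},
  {"delta_pos":[0,0,0],"turn":0,"jaw":1},
  {"delta_pos":[0,0,0],"turn":0,"jaw":1},
  {"delta_pos":[0,0,0],"turn":0,"jaw":1},
  {"delta_pos":[0,0,0],"turn":0,"jaw":1},
  {"delta_pos":[0,0,0],"turn":0,"jaw":1},
])

```text
clock: 18.25
tool_pos: [0.508, -0.2729, 0.1128]
eef_rot: [0.84, 0.543, 0.0, 0.001]
contact_force: [-1.6, 1.1, 13.0]
opening: 0.381
```

```bash
python3 - <<'E'
from a import *
s=r.get_state(); print(s["clock"],s["tool_pos"],s["contact_force"],s["moment"],s["eef_rot"]); mv([.507,-.27,.1])
E
```

```text
18.25 [ 0.50796717 -0.27294613  0.11281422] [-1.6090689   1.08902012 12.97368094] [0.44081072 0.40927497 0.02759349] [8.39793985e-01 5.42904889e-01 3.00898493e-05 5.86294758e-04]
delta cm [ 0.23 -0.21  1.28] turn None yaw 65.76 tiltz [ 7.e-04 -1.e-03 -1.e+00] norm 1.3184056015011039
```

send_rows([
  {"delta_pos":[0,0,0.015],"turn":0,"jaw":1},
  {"delta_pos":[0,0,0.025],"turn":0,"jaw":1},
  {"delta_pos":[0,0,0.025],"turn":0,"jaw":1},
  {"delta_pos":[0,0,0.025],"turn":0,"jaw":1},
  {"delta_pos":[0,0,0.025],"turn":0,"jaw":1},
  {"delta_pos":[0,0,0.025],"turn":0,"jaw":1},
  {"delta_pos":[0,0,0.025],"turn":0,"jaw":1},
  {"delta_pos":[0,0,0.025],"turn":0,"jaw":1},
])

```text
clock: 18.92
tool_pos: [0.5079, -0.2729, 0.1127]
eef_rot: [0.84, 0.543, 0.0, 0.001]
contact_force: [-1.5, 0.8, 14.9]
opening: 0.38
```

send_rows([
  {"delta_pos":[0,0,0],"turn":0,"jaw":1},
  {"delta_pos":[0,0,0],"turn":0,"jaw":1},
  {"delta_pos":[0,0,0],"turn":0,"jaw":1},
  {"delta_pos":[0,0,0],"turn":0,"jaw":1},
  {"delta_pos":[0,0,0],"turn":0,"jaw":1},
  {"delta_pos":[0,0,0],"turn":0,"jaw":1},
  {"delta_pos":[0,0,0],"turn":0,"jaw":1},
  {"delta_pos":[0,0,0],"turn":0,"jaw":1},
])

```text
clock: 19.58
tool_pos: [0.508, -0.2729, 0.1128]
eef_rot: [0.84, 0.543, 0.0, 0.001]
contact_force: [-1.2, 1.5, 14.0]
opening: 0.384
```

Held over 2 s at ~15 N. Now lifting straight up.

send_rows([
  {"delta_pos":[0,0,-0.1],"turn":0,"jaw":1},
  {"delta_pos":[0,0,-0.2],"turn":0,"jaw":1},
  {"delta_pos":[0,0,-0.35],"turn":0,"jaw":1},
  {"delta_pos":[0,0,-0.55],"turn":0,"jaw":1},
  {"delta_pos":[0,0,-0.8],"turn":0,"jaw":1},
  {"delta_pos":[0,0,-1.1],"turn":0,"jaw":1},
  {"delta_pos":[0,0,-1.4],"turn":0,"jaw":1},
  {"delta_pos":[0,0,-1.7],"turn":0,"jaw":1},
])

```text
clock: 20.25
tool_pos: [0.5077, -0.2726, 0.1287]
eef_rot: [0.84, 0.543, -0.0, -0.0]
contact_force: [-0.3, -0.3, -1.8]
opening: 0.381
```

send_rows([
  {"delta_pos":[0,0,-0.4],"turn":0,"jaw":1},
  {"delta_pos":[0,0,-1],"turn":0,"jaw":1},
  {"delta_pos":[0,0,-1.8],"turn":0,"jaw":1},
  {"delta_pos":[0,0,-2.8],"turn":0,"jaw":1},
  {"delta_pos":[0,0,-4],"turn":0,"jaw":1},
  {"delta_pos":[0,0,-5.2],"turn":0,"jaw":1},
  {"delta_pos":[0,0,-6],"turn":0,"jaw":1},
  {"delta_pos":[0,0,-6.2],"turn":0,"jaw":1},
])

```text
clock: 20.92
tool_pos: [0.5087, -0.273, 0.1925]
eef_rot: [0.84, 0.543, 0.001, 0.001]
contact_force: [-0.8, 0.1, -2.6]
opening: 0.383
```

```bash
python3 - <<'E'
from a import *
s=r.get_state(); print(s["clock"],s["tool_pos"],s["contact_force"],s["moment"]); mv([.5455,-.091,.19],66)
for c in ("scene",):
    im=vision.snapshot(c); cv2.imwrite(f"pics/{c}8.png",im)
zoom("pics/scene8.png",300,120,80,100,8,[],"pics/z8.png",.7)
E
```

```text
20.9167 [ 0.5087163  -0.27296869  0.1925148 ] [-0.76596022  0.08794757 -2.62704764] [-0.02887547 -0.00865298  0.03008878]
delta cm [18.1  -4.12  0.24] turn -0.237749040668632 yaw 65.76 tiltz [ 0.0031 -0.0013 -1.    ] norm 18.566628355373858
```

View pics/z8.png

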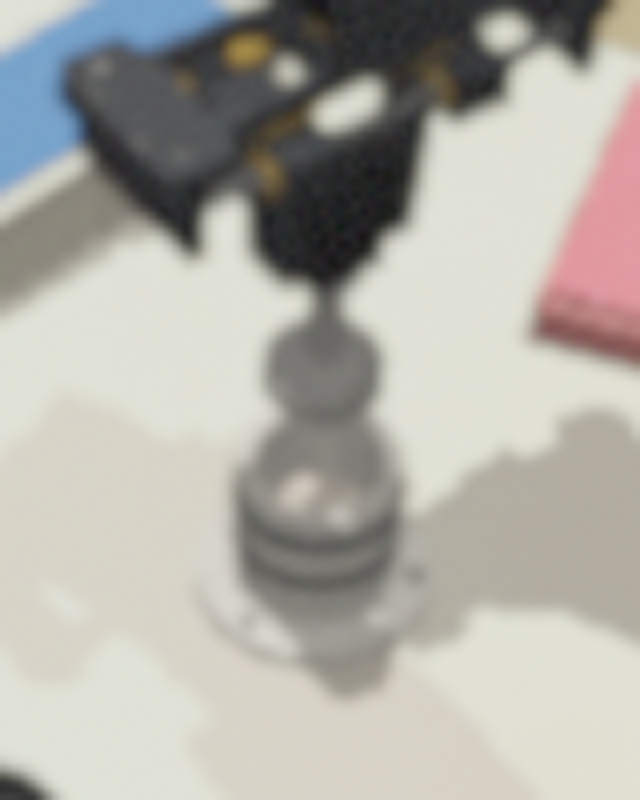

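send_rows([
  {"delta_pos":[1,-0.2,0],"turn":0,"jaw":1},
  {"delta_pos":[3.5,-0.8,0],"turn":0,"jaw":1},
  {"delta_pos":[6,-1.4,0],"turn":0,"jaw":1},
  {"delta_pos":[8.5,-2,0],"turn":0,"jaw":1},
  {"delta_pos":[11,-2.6,0],"turn":0,"jaw":1},
  {"delta_pos":[13.5,-3.2,0],"turn":0,"jaw":1},
  {"delta_pos":[16,-3.7,0],"turn":0,"jaw":1},
  {"delta_pos":[17.5,-4,0],"turn":0,"jaw":1},
])

```text
clock: 21.63
tool_pos: [0.5433, -0.0916, 0.1899]
eef_rot: [0.839, 0.545, 0.001, -0.001]
contact_force: [1.2, 0.8, -1.9]
opening: 0.378
```

send_rows([
  {"delta_pos":[0.5,-0.1,0],"turn":0,"jaw":1},
  {"delta_pos":[0.5,-0.1,1],"turn":0,"jaw":1},
  {"delta_pos":[0.5,-0.1,2.5],"turn":0,"jaw":1},
  {"delta_pos":[0.5,-0.1,4],"turn":0,"jaw":1},
  {"delta_pos":[0.5,-0.1,5.5],"turn":0,"jaw":1},
  {"delta_pos":[0.5,-0.1,6.6],"turn":0,"jaw":1},
  {"delta_pos":[0.5,-0.1,7],"turn":0,"jaw":1},
  {"delta_pos":[0.5,-0.1,7],"turn":0,"jaw":1},
])

```text
clock: 22.3
tool_pos: [0.5431, -0.0925, 0.119]
eef_rot: [0.84, 0.542, -0.001, -0.001]
contact_force: [0.7, 0.7, -1.7]
opening: 0.378
```

```bash
python3 - <<'E'
from a import *
s=r.get_state(); print(s["clock"],s["tool_pos"],s["contact_force"],s["moment"]); mv([.5455,-.0905,.09],66)
for c in ("scene","top"):
    im=vision.snapshot(c); cv2.imwrite(f"pics/{c}9.png",im)
a=zoom("pics/scene9.png",270,170,56,75,8,[],"pics/t.png",.7)
b=zoom("pics/top9.png",336,180,46,75,8,[],"pics/t.png",.9)
cv2.imwrite("pics/z9.png",np.hstack([a,b]))
E
```

```text
22.3 [ 0.54313056 -0.09252054  0.11904272] [ 0.65487671  0.74442814 -1.73606596] [-0.05324024 -0.01390554  0.00106814]
delta cm [0.29 0.14 2.9 ] turn -0.2933902253881797 yaw 65.71 tiltz [-2.9e-03 -3.0e-04 -1.0e+00] norm 2.9209182884471367
```

View pics/z9.png

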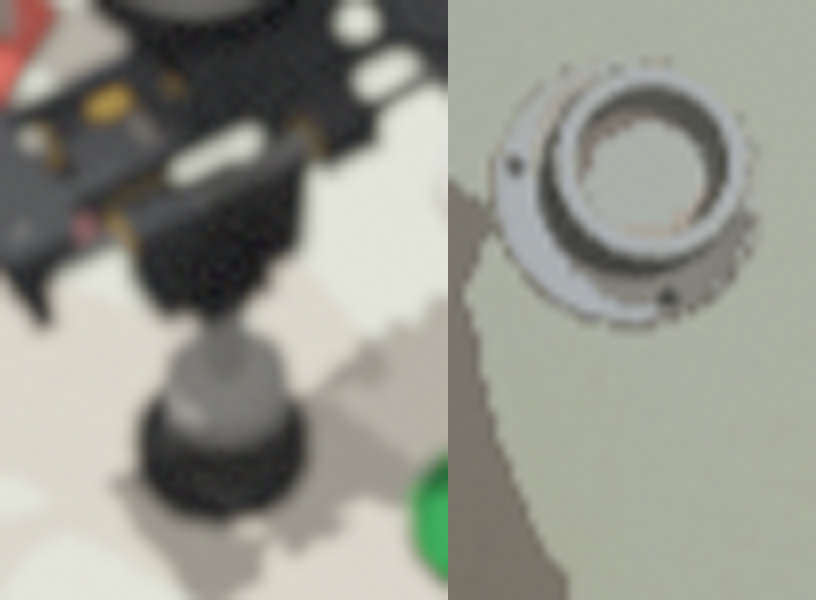

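send_rows([
  {"delta_pos":[0.15,0.07,0],"turn":0,"jaw":1},
  {"delta_pos":[0.2,0.1,0.3],"turn":0,"jaw":1},
  {"delta_pos":[0.2,0.1,0.8],"turn":0,"jaw":1},
  {"delta_pos":[0.2,0.1,1.3],"turn":0,"jaw":1},
  {"delta_pos":[0.2,0.1,1.8],"turn":0,"jaw":1},
  {"delta_pos":[0.2,0.1,2.1],"turn":0,"jaw":1},
  {"delta_pos":[0.2,0.1,2.2],"turn":0,"jaw":1},
  {"delta_pos":[0.2,0.1,2.2],"turn":0,"jaw":1},
])

```text
clock: 23.07
tool_pos: [0.5457, -0.0901, 0.098]
eef_rot: [0.84, 0.543, -0.0, -0.0]
contact_force: [-0.6, 0.2, -2.4]
opening: 0.379
```

```bash
python3 - <<'E'
from a import *
s=r.get_state(); print(s["clock"],s["tool_pos"],s["contact_force"],s["moment"]); mv([.5455,-.0905,.0846],66)
im=vision.snapshot("scene"); cv2.imwrite(f"pics/scene10.png",im)
a=zoom("pics/scene10.png",270,170,56,75,8,[],"pics/z10.png",.6)
E
```

```text
23.0667 [ 0.54571677 -0.09011533  0.09796747] [-0.55273293  0.17371216 -2.38238633] [0.0170423  0.03097404 0.01545702]
delta cm [-0.04 -0.    1.34] turn -0.21610057551077944 yaw 65.78 tiltz [-8.e-04  1.e-04 -1.e+00] norm 1.3374761549228702
```

View pics/z10.png

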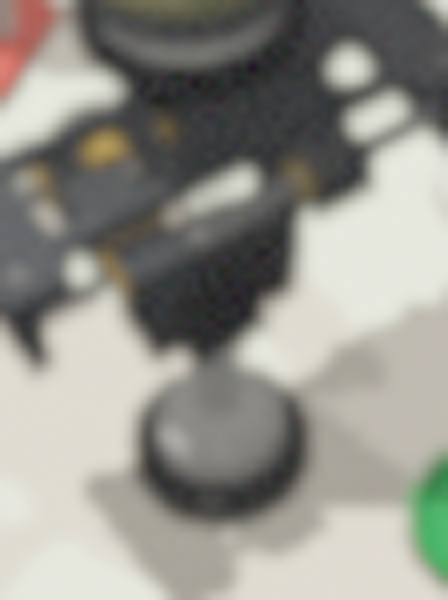

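Centred over the dish (foot at ~17 mm height, dish rim visible evenly around it at zoom (222,440)). Lowering to the floor.

send_rows([
  {"delta_pos":[0,0,0.2],"turn":0,"jaw":1},
  {"delta_pos":[0,0,0.4],"turn":0,"jaw":1},
  {"delta_pos":[0,0,0.6],"turn":0,"jaw":1},
  {"delta_pos":[0,0,0.8],"turn":0,"jaw":1},
  {"delta_pos":[0,0,0.95],"turn":0,"jaw":1},
  {"delta_pos":[0,0,1.1],"turn":0,"jaw":1},
  {"delta_pos":[0,0,1.2],"turn":0,"jaw":1},
  {"delta_pos":[0,0,1.25],"turn":0,"jaw":1},
])

```text
clock: 23.78
tool_pos: [0.5459, -0.0901, 0.0858]
eef_rot: [0.84, 0.543, -0.0, -0.0]
contact_force: [0.2, 0.4, -2.6]
opening: 0.387
```

send_rows([
  {"delta_pos":[0,0,0.03],"turn":0,"jaw":1},
  {"delta_pos":[0,0,0.06],"turn":0,"jaw":1},
  {"delta_pos":[0,0,0.06],"turn":0,"jaw":1},
])

```text
clock: 24.03
tool_pos: [0.546, -0.0902, 0.0853]
eef_rot: [0.84, 0.543, 0.0, -0.0]
contact_force: [-0.5, -0.4, -2.8]
opening: 0.384
```

send_rows([
  {"delta_pos":[0,0,0.03],"turn":0,"jaw":1},
  {"delta_pos":[0,0,0.06],"turn":0,"jaw":1},
  {"delta_pos":[0,0,0.08],"turn":0,"jaw":1},
  {"delta_pos":[0,0,0.08],"turn":0,"jaw":1},
])

```text
clock: 24.37
tool_pos: [0.5461, -0.0902, 0.0847]
eef_rot: [0.84, 0.543, 0.0, 0.0]
contact_force: [-0.2, -0.3, -0.9]
opening: 0.381
```

send_rows([
  {"delta_pos":[0,0,0.02],"turn":0,"jaw":1},
  {"delta_pos":[0,0,0.02],"turn":0,"jaw":1},
  {"delta_pos":[0,0,0.02],"turn":0,"jaw":1},
], force=5)

```text
clock: 24.62
tool_pos: [0.5461, -0.0902, 0.0846]
eef_rot: [0.84, 0.543, 0.0, 0.0]
contact_force: [-0.7, 0.5, 2.0]
opening: 0.388
```

send_rows([
  {"delta_pos":[0,0,0],"turn":0,"jaw":0.6},
  {"delta_pos":[0,0,0],"turn":0,"jaw":0.55},
  {"delta_pos":[0,0,0],"turn":0,"jaw":0.5},
  {"delta_pos":[0,0,0],"turn":0,"jaw":0.4},
  {"delta_pos":[0,0,0],"turn":0,"jaw":0.3},
  {"delta_pos":[0,0,0],"turn":0,"jaw":0.2},
  {"delta_pos":[0,0,0],"turn":0,"jaw":0.2},
  {"delta_pos":[0,0,0],"turn":0,"jaw":0.2},
])

```text
clock: 25.28
tool_pos: [0.546, -0.0902, 0.0843]
eef_rot: [0.84, 0.543, 0.0, -0.0]
contact_force: [-0.2, -0.3, -0.6]
opening: 0.802
```

send_rows([
  {"delta_pos":[0,0,-0.5],"turn":0,"jaw":0.1},
  {"delta_pos":[0,0,-1.5],"turn":0,"jaw":0.1},
  {"delta_pos":[0,0,-3],"turn":0,"jaw":0},
  {"delta_pos":[0,0,-5],"turn":0,"jaw":0},
  {"delta_pos":[0,0,-7.5],"turn":0,"jaw":0},
  {"delta_pos":[0,0,-10],"turn":0,"jaw":0},
  {"delta_pos":[0,0,-12.5],"turn":0,"jaw":0},
  {"delta_pos":[0,0,-15],"turn":0,"jaw":0},
])

```text
clock: 25.95
tool_pos: [0.5457, -0.0902, 0.2366]
eef_rot: [0.84, 0.543, 0.0, 0.0]
contact_force: [0.3, -0.5, 0.1]
opening: 1.0
```

send_rows([
  {"delta_pos":[2,-1.5,-1],"turn":0,"jaw":0},
  {"delta_pos":[5,-3.8,-1],"turn":0,"jaw":0},
  {"delta_pos":[8,-6.1,-1],"turn":0,"jaw":0},
  {"delta_pos":[11,-8.4,-1],"turn":0,"jaw":0},
  {"delta_pos":[14,-10.7,-1],"turn":0,"jaw":0},
  {"delta_pos":[17,-13,-1],"turn":0,"jaw":0},
  {"delta_pos":[20,-15.3,-1],"turn":0,"jaw":0},
  {"delta_pos":[22,-17,-1],"turn":0,"jaw":0},
])

```text
clock: 26.62
tool_pos: [0.48, 0.1844, 0.2456]
eef_rot: [0.839, 0.545, 0.001, -0.001]
contact_force: [0.2, 0.6, 0.2]
opening: 1.002
```

send_rows([
  {"delta_pos":[1,-0.5,0],"turn":0,"jaw":0},
  {"delta_pos":[1.5,-0.7,0],"turn":0,"jaw":0},
  {"delta_pos":[1.5,-0.7,0],"turn":0,"jaw":0},
  {"delta_pos":[1.5,-0.7,0],"turn":0,"jaw":0},
])

```text
clock: 26.95
tool_pos: [0.4817, 0.1948, 0.2445]
eef_rot: [0.84, 0.542, -0.0, 0.001]
contact_force: [-0.1, -1.0, 0.1]
opening: 1.002
```

```bash
python3 - <<'E'
from a import *
s=r.get_state(); print(s["clock"],s["tool_pos"],s["contact_force"],s["opening"])
for c in ("scene","top"):
    im=vision.snapshot(c); cv2.imwrite(f"pics/{c}11.png",im)
    o=cv2.imread(f"pics/{c}1.png")
a=zoom("pics/scene11.png",275,155,90,75,8,[],"pics/z11s.png",.8)
b=zoom("pics/top11.png",272,160,110,75,7,[(circ("top",.507,-.2727,.0322,.024),(0,0,255))],"pics/z11t.png",.8)
zoom("pics/top11.png",272,160,110,75,7,[],"pics/z11u.png",.8)
E
```

```text
26.95 [0.48170475 0.19478366 0.24451439] [-0.05635735 -0.99355377  0.07313666] 1.0023014731750288
```

View pics/z11s.png

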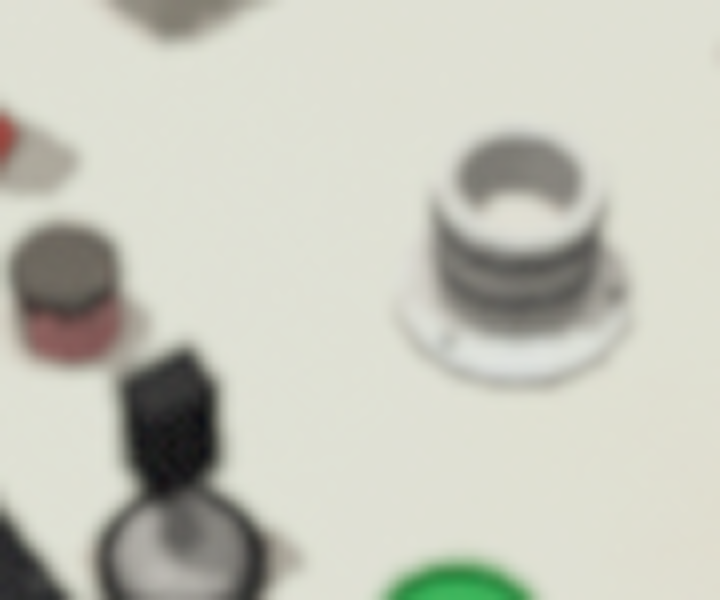

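View pics/z11t.png

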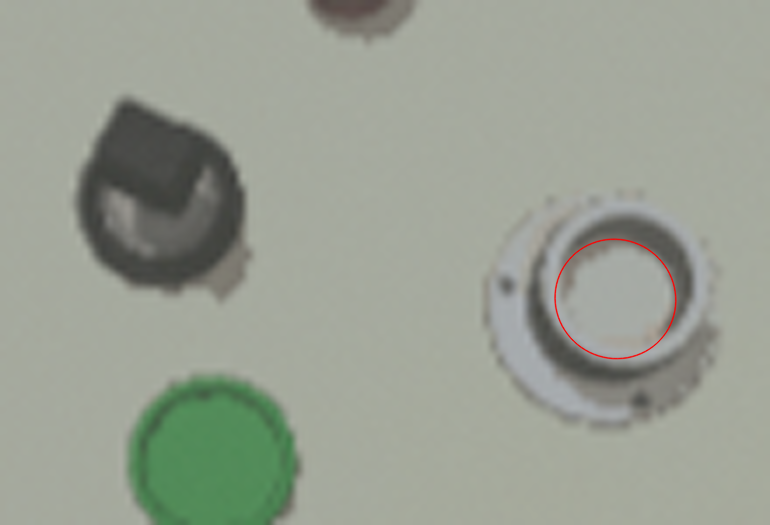

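View pics/top11.png

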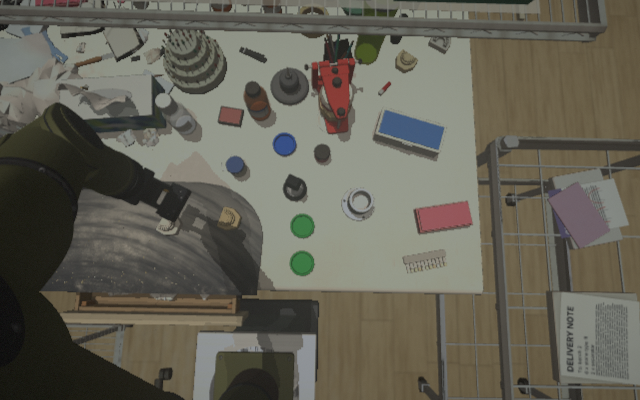

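```bash
python3 - <<'E'
from a import *
print(order.finish_job())
E
```

```text
the job is handed in; nothing more can be done
None
```

The follower plate is pressed down to its stop, and the tamper is back upright in its black dish with the gripper clear. I handed the job in at about 27 s.

**Pressing:**
- The foot went into the bore without touching the rim in any reading. It met the plate about 25 mm below the rim and reached a firm stop after about 12.6 mm of travel.
- I held it there for about 2.5 s. The wrist read 12 to 15 N, or roughly 14 to 17 N on the plate once the tamper's weight is added.
- The highest vertical reading at the end of a move was 14.9 N, well under 30 N.
- A sideways force of up to about 3 N showed while pressing, so the foot may have leaned lightly on the bore wall.

**Last pictures:**
- The plate sits deep and looks level in both cameras.
- The tamper stands in its dish, and the other things look unmoved.
- The plate's level was judged by eye at about 2.5 mm per pixel, so a small remaining tilt would not show.

**Disagreement:** Fits to the two cameras differed by a few millimetres and made things look about 5 to 8% too small. I therefore centred the foot by comparing it directly with the pot in each picture. On that comparison both cameras agreed.

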